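Stow the solar torch panel-up in the flip-top tub and click the lid shut

ROBOT

A 7-joint arm with a two-finger parallel gripper is mounted at the origin on the work surface. World frame = base frame: x ahead of the robot, y to its left, z up, the work surface at z = 0. Lengths are in m, angles in degrees, forces in N, time in s.
With the tool pointing down it reaches from about 0.425 to 0.875 m from the base axis. Payload 4.7 kg.
Tool frame: the origin (TCP) lies midway between the tips of the shut fingers; the grasp point (between the pads) lies 19 mm behind it (env.tcp_to_grasp is the distance from the TCP to the grasp point, in m); z points along the fingers, x is the direction in which the jaws open and shut, and the axes are right-handed (so a half turn about z gives the same grasp; the last joint's range is limited). The gripper opens to 87 mm and grips with 3 to 60 N. Pads are 19 mm wide; open, the fingers measure 117 mm over their backs; the gripper's body (75 mm by 190 mm) begins 51 mm behind the grasp point.
Start: joints at [72.37, 18.392, -4.016, 83.108, 1.295, 78.541, -3.26], TCP at [0.206, -0.617, 0.223] pointing down, gripper open.
Joint ranges: [-163.93, 163.93], [-17.29, 119.83], [-79.2, 71.16], [3.27, 140.29], [-89.18, 269.18], [5.43, 117.66], [-154.24, 154.24]. Speed limits (degrees/s): [147.25, 147.25, 180, 180, 180, 180, 180].

INTERFACE

Orientations are given as [roll, pitch, yaw] about the fixed x, y, z axes, in that order (R = Rz(yaw) Ry(pitch) Rx(roll)).
In Python, from cell import env, viewer gives the robot as it stands.
- The arm moves only by the shell command python3 -m pendant 'ROWS' [OPENING] [FORCE]. ROWS is JSON, a list of rows, each a list of 6 numbers: the shift along the tool's x, y, z each as a share of 0.1 m, from -1 to 1, then the turn, a rotation vector about the tool's x, y, z each as a share of 90 degrees, from -1 to 1. A call has exactly 8 rows; each row is the pose to reach, as a shift and turn from the pose commanded when the call began, along the tool's axes at that moment; what a row does not reach only later rows make up. A row lasts 1/8 s, in which the tool goes at most 62.5 mm and 10.7 degrees, less where a joint would pass 70% of its speed; a pose out of reach is approached as far as the arm can. A call with a number of a shift or a turn outside -1 to 1 is refused whole. A call with a gripper value outside its range is refused whole. OPENING is the finger opening in mm, from 0 to 87, set as the call begins (- or left out, the last holds). The fingers move at their own pace and stop on an object; FORCE is the grip in N (left out, the last holds). Time passes only in rows, so rows that repeat a pose let the fingers close, or fill a call up. It gives the time, the measured TCP pose, the force and the opening at its end, in the units of the state.
- env.get_obs(): the state, without advancing time (a new reading comes with each control period).
- viewer.read_camera(name): name is "scene" or "top"; returns a dict with "frame" (384x512x3 uint8, red, green, blue), "fx", "fy", "cx", "cy" (pixels), "view" (4x4, takes a point from world to camera coordinates). Camera axes: x right, y down, z forward; pixel columns grow to the right and rows downward; lengths in m; the calibration is good to about 2 mm. A picture is of the moment at which its call begins. There is no depth.
- env.sign_off(): hands the job in, once; it reports no verdict.
The state is a dict: "time_s": time; "qpos": joint angles; "joint_velocities": joint speeds; "effort": joint torques, N m; "tool_pos": TCP position; "tool_rot": TCP orientation; "force": force on the tool from outside, world axes, zero at the start; "wrist_torque": the same for the moment, N m; "grip_width": finger opening in m.
Only numpy, scipy, OpenCV 4.12 (cv2) and the standard library are available. Lean on these libraries where they do the work, as an engineer would, in place of code of your own. Each camera call takes 0.05 s, during which the arm holds its last target.

TASK

The torch is standing on its lens: lay it down on the bare steel shelf with its solar panel facing straight up, let go of it, then take it again across its length from above and lay it, panel still up, flat on the floor of the open red tub and let go. Then swing the tub's lid over and press its front edge down until the catch clicks, so that it stays fully shut by itself and the panel can charge through the clear lid. Set the torch down rather than letting it topple or drop, press the lid firmly but without hammering it, and leave the pots, the watering rose and the ladle where they are.

Things in the scene. Friction and masses are not known exactly. Their poses are not given: they have to be found in the camera images.
- torch: Black square solar torch, 160 mm long, about 250 g, starting upright on its lens. Origin: centre of the lens face; +z along the torch, lens to tail; +x out of the face with the blue solar panel, level at the start. Head 50 x 50 mm for z 0 to 30 mm, body 42 x 42 mm for z 30 to 160 mm; grip it across the faces at +-y. The steel toggle at z 53 mm stands 5 mm off the panel face and is only for show.
- torch_mid (a point): Point on the torch's axis 80 mm from the lens face; axes as torch. The centre of mass lies about 4 mm nearer the lens. Lying flat, the torch rests on head and tail, sloping about 2 degrees, with its axis 21 to 25 mm over its support.
- tub: Red open tub screwed to the shelf (cannot move): outside 132 mm (x) by 184 mm (y) by 64 mm high; walls and floor 4 mm, so 124 x 176 mm inside. Origin: centre of its underside; x points from front wall to hinge wall, y along the hinge, z up. The torch fits lengthways along y, either way round.
- tub_in (a point): Centre of the tub's inner floor, 4 mm over the shelf. Axes as tub.
- lid_hinge (a point): Middle of the hinge line on top of the tub's +x rim, 64 mm over the shelf; axes as tub (does not turn with the lid). The lid is a flat plate, red frame and clear window, 6 mm thick, 184 mm along the hinge, reaching 144 mm from the hinge line; shut, its underside lies on the rim. A tongue 50 mm wide on its front edge stands 29 mm out of the underside.
- lid (a joint): Lid angle (rad): 0 shut (hard stop), 1.57 upright, at most 2.1 (leaning back). Starts at 1.75 to 1.95. A weak spring (0.12 N m/rad, neutral at 1.9) swings it open when let go: push it over from behind and follow it down. From about 0.10 the catch resists with some 13 to 16 N at the front edge, less and less as it gives way near 0.05, and then holds the lid at about 0.
- lid_front (a point): The place to press: on the lid's outer face (upper when shut), mid-width, 125 mm from the hinge line. Moves with the lid; z points out of the outer face, x towards the hinge. Pressed halfway to the hinge, the catch needs twice the force.
- pots: Bystander: stack of three nested terracotta pots, 104 mm across, 128 mm high, origin at the centre of the underside.
- rose: Bystander: green plastic watering rose standing on its face, 76 mm across, 75 mm high, origin at the centre of the underside.
- ladle: Bystander: stainless steel ladle lying on the shelf, 235 mm long, bowl 72 mm across and 30 mm high at +x, handle end at -x, origin on the shelf under it, between bowl and handle end.
Things that resemble listed ones, but are neither listed nor needed, are in the scene too. Leave any green look-alike of the tub alone.

How it is judged (in metres and radians):
On the way, in this order (a step that is already met when the one before it is completed fails the run):
1. the torch lies on the shelf outside the tub, solar panel up, let go of (angle between torch's own x axis and vertical below 0.2 rad and contact force between the fingers and torch below 0.05 N and height (world z) of torch_mid below 0.035 m and horizontal distance between torch_mid and tub above 0.12 m and linear speed of torch below 0.03 m/s), for 0.2 s.
2. the torch lies flat in the tub, solar panel up, let go of, with the lid still open (x of torch_mid in the frame of tub between -0.05 and 0.05 m and y of torch_mid in the frame of tub between -0.03 and 0.03 m and z of torch_mid in the frame of tub below 0.04 m and angle between torch's own x axis and vertical below 0.2 rad and contact force between the fingers and torch below 0.05 N and value of joint lid above 0.7 rad), for 0.2 s.
At the end, for the whole second after the job is handed in: The lid is shut within 0.03 rad and stays so untouched, held by its catch; the torch lies at rest in the tub, its middle within 50 mm (across) and 30 mm (along) of the tub's centre and under 40 mm over the shelf, its panel face within 0.2 rad of straight up (value of joint lid below 0.03 rad and x of torch_mid in the frame of tub between -0.05 and 0.05 m and y of torch_mid in the frame of tub between -0.03 and 0.03 m and z of torch_mid in the frame of tub below 0.04 m and angle between torch's own x axis and vertical below 0.2 rad and linear speed of torch below 0.02 m/s).
It fails at once if the torch is toppled or dropped (turning faster than 8 rad/s) (angular speed of torch above 8 rad/s).
It fails at once if the tub or its lid is hammered (over 80 N from the fingers) (contact force between the fingers and tub above 80 N).
It fails at once if the stack of pots is moved more than 30 mm (distance of pots from where it was at the start of the episode above 0.03 m).
It fails at once if the watering rose is moved more than 30 mm (distance of rose from where it was at the start of the episode above 0.03 m).
It fails at once if the ladle is moved more than 30 mm (distance of ladle from where it was at the start of the episode above 0.03 m).
It also fails if it takes over 72 s, if anything falls off the work surface, if the arm or the gripper's body presses on something with over 40 N, if the wrist force passes 120 N, or if a joint passes its speed limit or range.

## Working session

There is one attempt and no reset: what is moved stays moved. The work goes in short steps, Python scripts to look and compute and a shell command to move; the robot and the scene stay as the last step left them, time stands still between calls to the robot, and variables do not carry over. Pictures are saved under pics/ and viewed, and the job is handed in when it is done.

```bash
ls; mkdir -p pics
python3 - <<'E'
from cell import env, viewer
import cv2
print(env.get_obs())
for n in("scene","top"):
    c=viewer.read_camera(n); cv2.imwrite(f"pics/{n}0.png",c["frame"][:,:,::-1]); print(c["fx"],c["fy"],c["cx"],c["cy"],c["view"])
print(env.tcp_to_grasp)
E
```

```text
pics
{'time_s': 0.0, 'qpos': array([72.3701378 , 18.43938138, -4.01785657, 83.1742411 ,  1.2960652 ,
       78.54087759, -3.26114996]), 'joint_velocities': array([ 0.01351151, -0.03932   , -0.03788518,  0.01478666,  0.02999709,
        0.07668624, -0.04981259]), 'effort': array([-1.30951194e-04, -4.91291642e+01, -4.04124800e-01, -3.12525523e+01,
       -6.40408276e-02,  4.35824599e-02,  1.64534522e-04]), 'tool_pos': array([ 0.20537332, -0.61612252,  0.22146398]), 'tool_rot': array([ 1.79993962e+02,  1.09187515e-01, -7.15591395e+01]), 'force': array([-0.72195567, -0.08003985, -0.15698438]), 'wrist_torque': array([ 0.03831286, -0.01041385,  0.00471198]), 'grip_width': 0.08725508920239781}
353.9912416425691 353.9912416425691 252.15623169132076 189.41336869855533 [[ 6.04792437e-01  7.96382603e-01  9.25867867e-04 -3.26567007e-01]
 [ 6.71798962e-01 -5.09555534e-01 -5.37623765e-01 -2.85639593e-01]
 [-4.27682432e-01  3.25772784e-01 -8.43184339e-01  1.21397040e+00]
 [ 0.00000000e+00  0.00000000e+00  0.00000000e+00  1.00000000e+00]]
450.7593257433962 450.7593257433962 256.9618037599217 188.474670404226 [[-1.97203818e-02 -9.99798639e-01 -3.71326898e-03  5.13861354e-02]
 [-9.81848056e-01  2.00667991e-02 -1.88604662e-01  5.10447213e-01]
 [ 1.88641197e-01 -7.34900074e-05 -9.82046075e-01  1.29491220e+00]
 [ 0.00000000e+00  0.00000000e+00  0.00000000e+00  1.00000000e+00]]
0.0187
```

View pics/scene0.png

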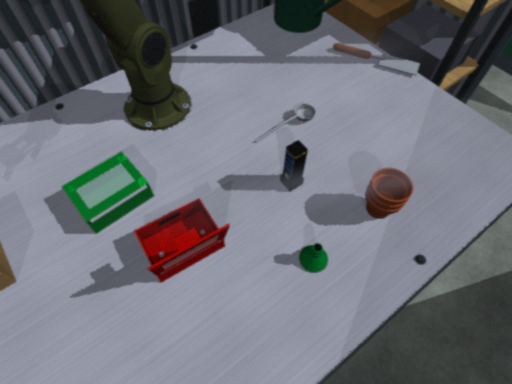

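View pics/top0.png

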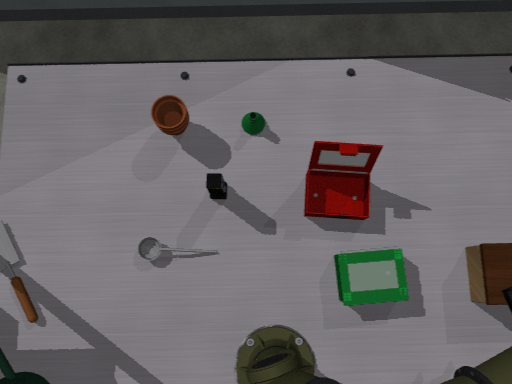

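The top view shows the torch at about (216,185), the tub at (338,195) with its lid leaning away, and the pots, rose and ladle to the left. I'll zoom in next.

```bash
cat > h.py <<'E'
from cell import env, viewer
import cv2, numpy as np
def cam(n): return viewer.read_camera(n)
def ray(c,u,v,z):
    R=c["view"][:3,:3];t=c["view"][:3,3];o=-R.T@t
    d=R.T@np.array([(u-c["cx"])/c["fx"],(v-c["cy"])/c["fy"],1])
    return o+d*(z-o[2])/d[2]
def proj(c,p):
    q=c["view"][:3,:3]@np.asarray(p)+c["view"][:3,3]
    return np.array([c["fx"]*q[0]/q[2]+c["cx"],c["fy"]*q[1]/q[2]+c["cy"]])
def crop(c,fn,x0,y0,w,h,s):
    f=c["frame"][y0:y0+h,x0:x0+w,::-1]
    f=cv2.resize(f,None,fx=s,fy=s,interpolation=cv2.INTER_CUBIC)
    f=np.clip(f.astype(float)*1.6,0,255).astype(np.uint8)
    cv2.imwrite(fn,f)
E
python3 - <<'E'
from h import *
t=cam("top");s=cam("scene")
crop(s,"pics/st.png",265,125,60,75,8)
crop(t,"pics/tt.png",195,160,60,50,10)
crop(t,"pics/ttub.png",295,130,95,95,6)
crop(s,"pics/stub.png",120,190,120,95,6)
E
```

```text
(no output)
```

View pics/st.png

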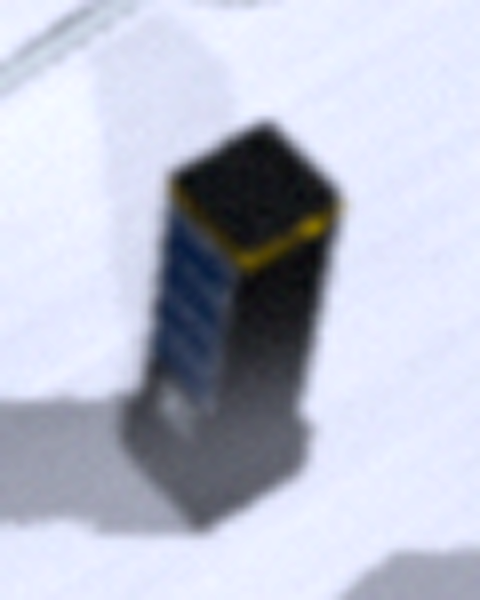

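View pics/tt.png

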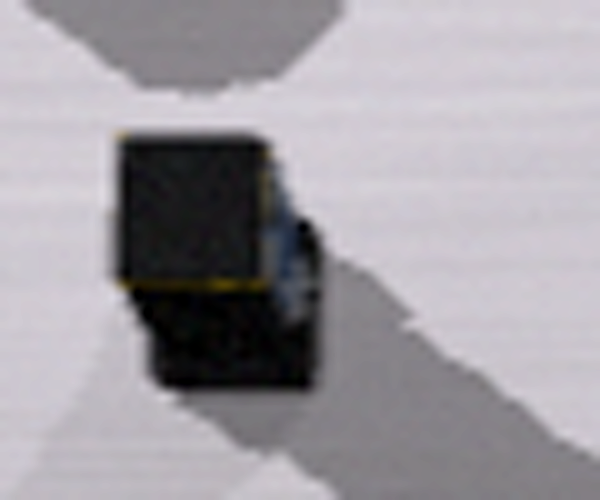

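View pics/ttub.png

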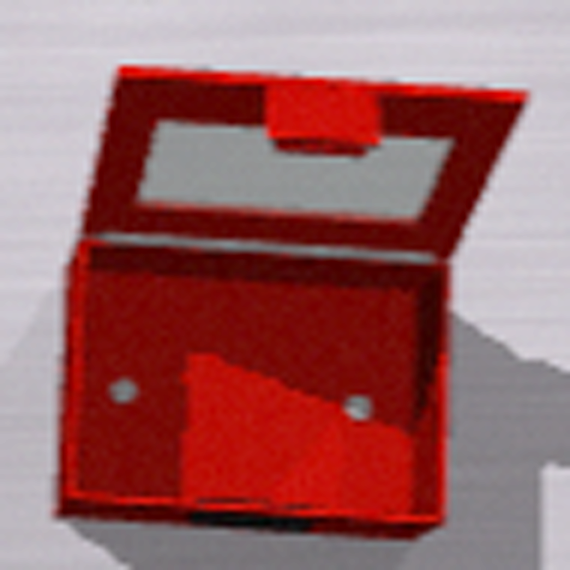

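View pics/stub.png

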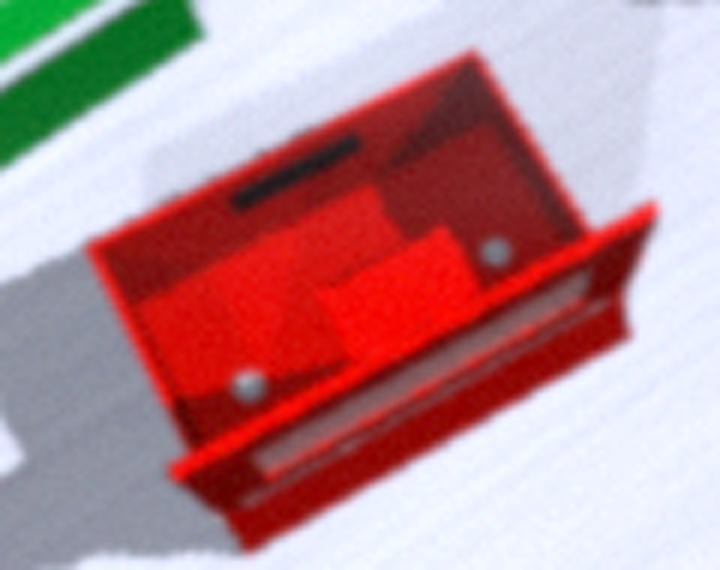

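The tail face corners are clear in the top crop, and the blue panel points image-right, roughly world -y. The tub rim corners are visible too. Next I'll cast rays.

Run:
```python
from h import *
t=cam("top");s=cam("scene")
def pts(c,L,x0,y0,sc,z):
    P=np.array([ray(c,x0+(a+.5)/sc-.5,y0+(b+.5)/sc-.5,z) for a,b in L]);return P
P=pts(t,[(118,133),(269,134),(270,286),(118,286)],195,160,10,.16);print(P.round(4),P.mean(0),np.linalg.norm(np.diff(P,axis=0),axis=1))
P=pts(t,[(153,390),(316,388)],195,160,10,0);print("foot",P.round(4))
P=pts(s,[(170,190),(265,125),(340,205),(242,272)],265,125,8,.16);print("scene",P.round(4),P.mean(0),np.linalg.norm(np.diff(P,axis=0),axis=1))
P=pts(s,[(120,440),(200,530),(305,470)],265,125,8,.0);print("foot s",P.round(4))
# hsv tub
P=pts(t,[(75,240),(448,262),(440,522),(60,500)],295,130,6,.064);print("tub",P.round(4),P.mean(0),np.linalg.norm(np.diff(P,axis=0),axis=1))
P=pts(s,[(90,243),(475,50)],120,190,6,.064);print("tub s front",P.round(4))
P=pts(s,[(245,552),(630,335)],120,190,6,.0);print("tub s back foot",P.round(4))
P=pts(t,[(58,518),(425,538)],295,130,6,.0);print("tub t front foot",P.round(4))
P=pts(t,[(123,390),(358,407)],295,130,6,.004);print("screws",P.round(4),P.mean(0))
P=pts(s,[(249,385),(496,252)],120,190,6,.004);print("screws s",P.round(4),P.mean(0))
for nm,u,v,z in (("pots",172,128,0),("rose",253,122,.03)): print(nm,ray(t,u,v,z))
for nm,u,v in (("ladle bowl",150,248),("ladle end",217,252)): print(nm,ray(t,u,v,.01))
```

```text
[[0.5366 0.1794 0.16  ]
 [0.5354 0.1379 0.16  ]
 [0.4929 0.1378 0.16  ]
 [0.4937 0.1793 0.16  ]] [0.51464057 0.15857617 0.16      ] [0.04152304 0.04255222 0.0415199 ]
foot [[0.4921 0.1868 0.    ]
 [0.4917 0.1366 0.    ]]
scene [[0.5008 0.1382 0.16  ]
 [0.4987 0.1805 0.16  ]
 [0.5384 0.1776 0.16  ]
 [0.5398 0.1349 0.16  ]] [0.5194318  0.15778917 0.16      ] [0.04231239 0.03976379 0.04270965]
foot s [[ 0.4887  0.1411  0.    ]
 [ 0.5367  0.1391 -0.    ]
 [ 0.5402  0.1869  0.    ]]
tub [[ 0.5625 -0.1088  0.064 ]
 [ 0.5476 -0.2924  0.064 ]
 [ 0.4186 -0.2799  0.064 ]
 [ 0.4331 -0.0962  0.064 ]] [ 0.49042812 -0.19430246  0.064     ] [0.18420576 0.12955098 0.18424061]
tub s front [[ 0.4175 -0.2785  0.064 ]
 [ 0.4351 -0.0988  0.064 ]]
tub s back foot [[ 0.5462 -0.2927  0.    ]
 [ 0.5631 -0.1093  0.    ]]
tub t front foot [[ 0.4325 -0.1016  0.    ]
 [ 0.4185 -0.2875  0.    ]]
screws [[ 0.4972 -0.137   0.004 ]
 [ 0.4859 -0.2567  0.004 ]] [ 0.49156778 -0.1968525   0.004     ]
screws s [[ 0.4841 -0.2549  0.004 ]
 [ 0.4952 -0.1351  0.004 ]] [ 0.48965419 -0.19499831  0.004     ]
pots [0.72169651 0.30694512 0.        ]
rose [0.72576141 0.04929793 0.03      ]
ladle bowl [0.3438606  0.36496997 0.01      ]
ladle end [0.32798696 0.16432726 0.01      ]
```

```bash
cat >> h.py <<'E'
from scipy.spatial.transform import Rotation as Ro
def togo(p,rpy,cp=None,cr=None):
    """shares from current (or given) pose to target pose"""
    o=env.get_obs()
    cp=o["tool_pos"] if cp is None else np.array(cp); cr=o["tool_rot"] if cr is None else cr
    R=Ro.from_euler("xyz",cr,degrees=True); T=Ro.from_euler("xyz",rpy,degrees=True)
    return np.r_[R.inv().apply(np.array(p)-cp)/.1,(R.inv()*T).as_rotvec(degrees=True)/90].round(3)
E
python3 - <<'E'
from h import *
print(togo((.25,-.5,.32),(180,0,-55)))
print(togo((.43,-.25,.32),(180,0,-15)))
E
```

```text
[-0.965 -0.791 -0.978 -0.     0.    -0.184]
[-2.767 -3.289 -0.977 -0.     0.    -0.628]
```

```bash
python3 -m pendant '[[-0.3,-0.2,-0.4,0,0,-0.04],[-0.6,-0.5,-0.8,0,0,-0.1],[-0.97,-0.8,-0.98,0,0,-0.18],[-0.97,-0.8,-0.98,0,0,-0.18],[-0.97,-0.8,-0.98,0,0,-0.18],[-0.97,-0.8,-0.98,0,0,-0.18],[-0.97,-0.8,-0.98,0,0,-0.18],[-0.97,-0.8,-0.98,0,0,-0.18]]' 87
python3 - <<'E'
from h import *
print(env.get_obs()["qpos"].round(1))
print(togo((.33,-.4,.32),(180,0,-40)))
s=cam("scene");cv2.imwrite("pics/s1.png",s["frame"][:,:,::-1])
E
```

```text
time_s: 1.3
tool_pos: [0.2504, -0.4997, 0.3199]
tool_rot: [-180.0, 0.1, -55.4]
force: [-0.6, -0.2, -0.2]
grip_width: 0.0867
[68.8  6.  -8.9 87.   0.9 87.2  4.5]
[-3.680e-01 -1.221e+00 -0.000e+00 -0.000e+00  1.000e-03 -1.710e-01]
```

View pics/s1.png

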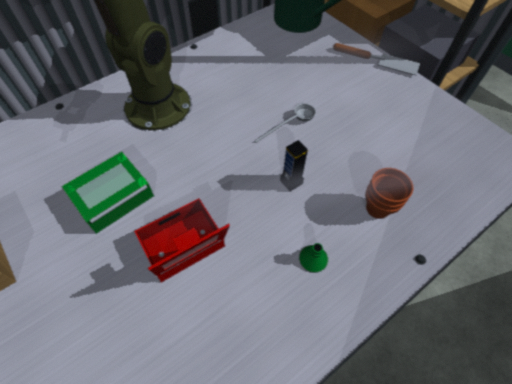

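The gripper isn't in view yet, and the scene hasn't changed. I'll keep moving.

```bash
python3 -m pendant '[[-0.1,-0.3,0,0,0,-0.04],[-0.3,-0.6,0,0,0,-0.1],[-0.5,-1,0,0,0,-0.17],[-0.5,-1,0,0,0,-0.2],[-0.5,-1,0,0,0,-0.25],[-0.5,-1,0,0,0,-0.25],[-0.5,-1,0,0,0,-0.25],[-0.5,-1,0,0,0,-0.25]]' 87
python3 - <<'E'
from h import *
print(togo((.43,-.30,.32),(180,0,-20)))
print(togo((.49,-.18,.32),(180,0,0)))
E
```

```text
time_s: 2.35
tool_pos: [0.3048, -0.4011, 0.3205]
tool_rot: [-180.0, 0.0, -32.9]
force: [-0.1, 0.5, -0.2]
grip_width: 0.0869
[ 0.503 -1.529  0.005 -0.     0.    -0.143]
[ 0.355 -2.863  0.005 -0.     0.    -0.365]
```

```bash
python3 -m pendant '[[0.1,-0.3,0,0,0,-0.04],[0.2,-0.6,0,0,0,-0.1],[0.4,-1,0,0,0,-0.15],[0.4,-1,0,0,0,-0.2],[0.4,-1,0,0,0,-0.25],[0.4,-1,0,0,0,-0.3],[0.4,-1,0,0,0,-0.37],[0.4,-1,0,0,0,-0.37]]' 87
python3 - <<'E'
from h import *
print(togo((.49,-.22,.32),(180,0,0)))
print(env.get_obs()["qpos"].round(1))
for n in("scene","top"):
    c=cam(n);cv2.imwrite(f"pics/{n}2.png",c["frame"][:,:,::-1])
E
```

```text
time_s: 3.35
tool_pos: [0.394, -0.3374, 0.3205]
tool_rot: [-180.0, -0.0, 0.6]
force: [-0.0, -0.4, -0.3]
grip_width: 0.087
[ 0.973 -1.163  0.006 -0.    -0.     0.007]
[ 58.    1.4 -20.6  91.8   0.5  86.9  38. ]
```

View pics/scene2.png

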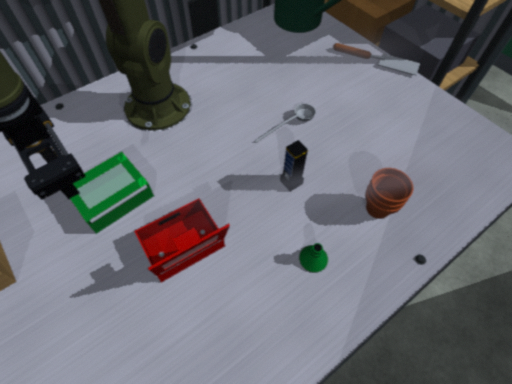

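View pics/top2.png

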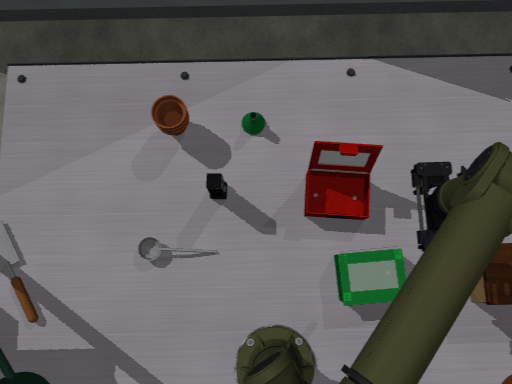

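The gripper body spans about 190 mm along the jaw direction (top view x 415–450, y 163–248). The torch and tub haven't moved.

```bash
python3 -m pendant '[[0.3,-0.3,0,0,0,0],[0.6,-0.6,0,0,0,0],[0.95,-1,0,0,0,0],[0.95,-1,0,0,0,0],[0.95,-1,0,0,0,0],[0.95,-1,0,0,0,0],[0.95,-1,0,0,0,0],[0.95,-1,0,0,0,0]]' 87
python3 -m pendant '[[0.1,-0.4,0,0,0,0],[0.1,-0.8,0,0,0,0],[0.1,-1,0,0.1,0,0],[0.1,-1,0,0.2,0,0],[0.1,-1,0,0.3,0,0],[0.1,-1,0,0.4,0,0],[0.1,-1,0,0.5,0,0],[0.1,-1,0,0.5,0,0]]'
python3 - <<'E'
from h import *
print(env.get_obs()["qpos"].round(1))
E
```

```text
time_s: 4.45
tool_pos: [0.4863, -0.2389, 0.3206]
tool_rot: [180.0, 0.0, 0.4]
force: [0.2, -1.4, 1.3]
grip_width: 0.0866
time_s: 5.45
tool_pos: [0.4949, -0.1415, 0.3174]
tool_rot: [-134.9, 0.3, 0.1]
force: [0.3, 0.1, -0.3]
grip_width: 0.0875
[ 56.8  19.3 -25.5  85.1 -29.9 101.7  30.9]
```

Run:
```python
from h import *
print(togo((.513,-.05,.23),(180+60,0,0)))
```

```text
[ 0.187 -0.027  1.264  0.165  0.003 -0.002]
```

```bash
python3 -m pendant '[[0.1,0,0.3,0,0,0],[0.1,0,0.6,0.05,0,0],[0.18,0,0.9,0.1,0,0],[0.18,0,1,0.15,0,0],[0.18,0,1,0.17,0,0],[0.18,0,1,0.17,0,0],[0.18,0,1,0.17,0,0],[0.18,0,1,0.17,0,0]]'
python3 - <<'E'
from h import *
print(env.get_obs()["qpos"].round(1))
print(togo((.515,.02,.15),(180+70,0,0)))
E
```

```text
time_s: 6.45
tool_pos: [0.5138, -0.0675, 0.2507]
tool_rot: [-119.8, -0.1, 0.5]
force: [-0.4, -0.5, 0.6]
grip_width: 0.087
[ 56.3  27.1 -27.9  93.  -38.4  96.2  35.6]
[0.018 0.438 1.26  0.109 0.004 0.003]
```

```bash
python3 -m pendant '[[0,0.2,0.2,0,0,0],[0,0.4,0.4,0.05,0,0],[0,0.5,0.6,0.1,0,0],[0,0.5,0.75,0.13,0,0],[0,0.5,0.75,0.13,0,0],[0,0.5,0.75,0.13,0,0],[0,0.5,0.75,0.13,0,0],[0,0.5,0.75,0.13,0,0]]'
python3 - <<'E'
from h import *
print(env.get_obs()["qpos"].round(1))
a=np.radians(72);d=np.array([0,np.sin(a),-np.cos(a)])
print(togo(np.array([.516,.16,.095])+.0187*d,(180+72,0,0)))
for n in("scene","top"):
    c=cam(n);cv2.imwrite(f"pics/{n}3.png",c["frame"][:,:,::-1])
E
```

```text
time_s: 7.45
tool_pos: [0.5134, -0.0274, 0.1699]
tool_rot: [-108.1, -0.1, 0.4]
force: [0.7, -0.0, 0.1]
grip_width: 0.0869
[ 56.2  38.1 -28.6  97.8 -41.8  91.7  43.4]
[4.000e-02 1.290e-01 2.201e+00 1.000e-03 4.000e-03 2.000e-03]
```

View pics/scene3.png

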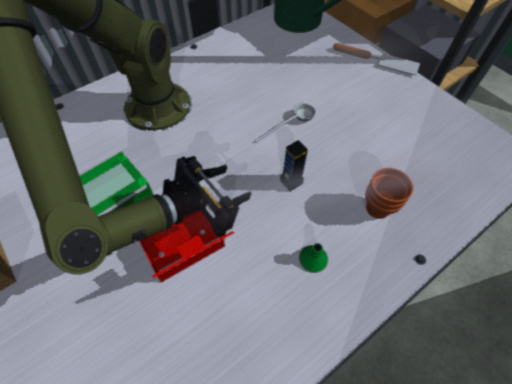

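View pics/top3.png

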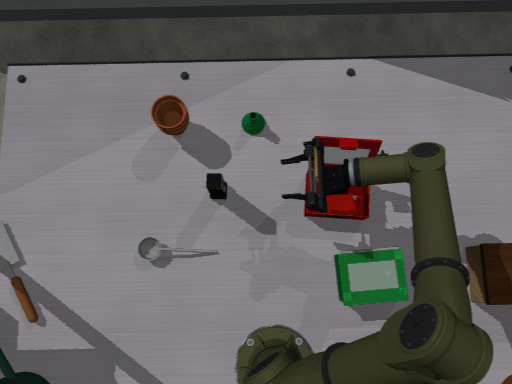

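The arm is reaching toward the torch in a low, tilted pose. The lid's far edge has moved back slightly (row 142 → 137), so the gripper body is touching it lightly. I'll move level along +y first to get clear.

```bash
python3 -m pendant '[[0.02,-0.1,0.3,0,0,0],[0.04,-0.2,0.6,0,0,0],[0.04,-0.3,0.95,0,0,0],[0.04,-0.3,0.95,0,0,0],[0.04,-0.3,0.95,0,0,0],[0.04,-0.2,1,0,0,0],[0.04,-0.1,1,0,0,0],[0.04,-0.1,1,0,0,0]]'
python3 - <<'E'
from h import *
print(env.get_obs()["qpos"].round(1))
a=np.radians(72);d=np.array([0,np.sin(a),-np.cos(a)])
print(togo(np.array([.516,.16,.095])+.0187*d,(180+72,0,0)))
E
```

```text
time_s: 8.55
tool_pos: [0.5162, 0.0703, 0.1467]
tool_rot: [-108.0, 0.1, 0.4]
force: [0.1, -0.2, -0.3]
grip_width: 0.087
[ 51.9  36.8 -31.8 105.3 -46.2  82.2  44.4]
[ 0.006  0.215  1.199 -0.     0.004  0.   ]
```

```bash
python3 -m pendant '[[0,0.2,0.2,0,0,0],[0,0.21,0.4,0,0,0],[0,0.21,0.6,0,0,0],[0,0.21,0.8,0,0,0],[0,0.21,0.9,0,0,0],[0,0.21,1,0,0,0],[0,0.21,1,0,0,0],[0,0.21,1,0,0,0]]'
python3 - <<'E'
from h import *
a=np.radians(72);d=np.array([0,np.sin(a),-np.cos(a)])
print(togo(np.array([.516,.16,.095])+.0187*d,(180+72,0,0)))
for n,b in(("scene",(230,90,130,130)),("top",(180,130,130,130))):
    c=cam(n);crop(c,f"pics/{n}4.png",*b,4)
E
```

```text
time_s: 9.55
tool_pos: [0.5161, 0.1591, 0.0969]
tool_rot: [-108.0, -0.0, 0.4]
force: [-0.4, -0.8, 0.1]
grip_width: 0.0873
[0.    0.016 0.201 0.    0.004 0.002]
```

View pics/scene4.png

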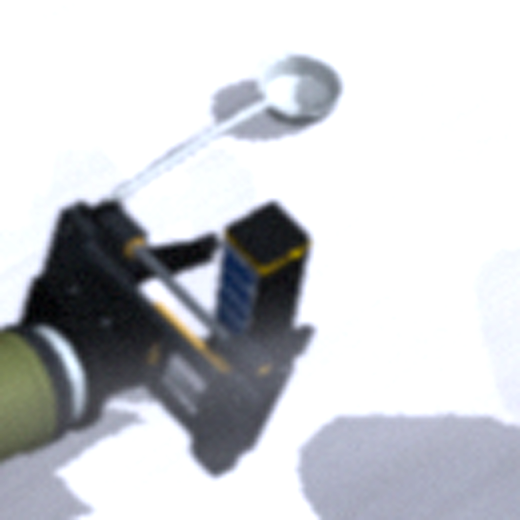

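View pics/top4.png

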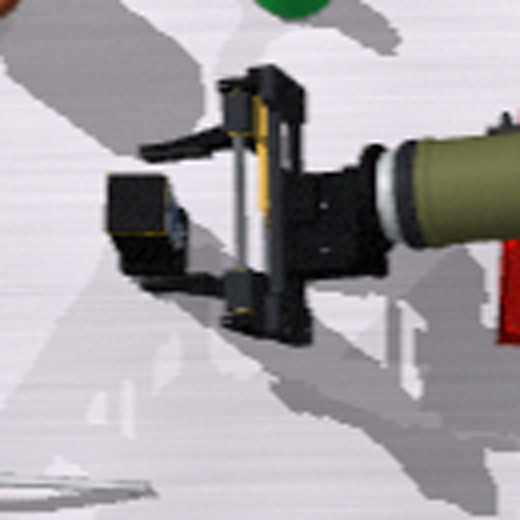

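The fingers straddle the torch in both views and the panel faces the palm. I'll advance 20 mm and then close.

```bash
python3 -m pendant '[[0,0.02,0.1,0,0,0],[0,0.02,0.2,0,0,0],[0,0.02,0.2,0,0,0],[0,0.02,0.2,0,0,0],[0,0.02,0.2,0,0,0],[0,0.02,0.2,0,0,0],[0,0.02,0.2,0,0,0],[0,0.02,0.2,0,0,0]]'
python3 -m pendant '[[0,0,0,0,0,0],[0,0,0,0,0,0],[0,0,0,0,0,0],[0,0,0,0,0,0],[0,0,0,0,0,0],[0,0,0,0,0,0],[0,0,0,0,0,0],[0,0,0,0,0,0]]' 30 30
```

```text
time_s: 10.65
tool_pos: [0.5155, 0.1781, 0.0889]
tool_rot: [-108.0, -0.0, 0.4]
force: [0.1, 1.0, 0.4]
grip_width: 0.0872
time_s: 11.65
tool_pos: [0.5156, 0.1782, 0.0889]
tool_rot: [-108.0, -0.0, 0.4]
force: [0.7, -0.0, -0.2]
grip_width: 0.042
```

Run:
```python
from h import *
def tcp(gp,al):
    a=np.radians(al);return np.array(gp)+.0187*np.array([0,np.sin(a),-np.cos(a)])
print(togo(tcp((.516,.16,.165),32),(180+32,0,0)))
```

```text
[ 0.003 -0.548 -0.265 -0.444  0.004  0.003]
```

```bash
python3 -m pendant '[[0,-0.2,-0.05,0,0,0],[0,-0.4,-0.1,0,0,0],[0,-0.65,-0.2,-0.05,0,0],[0,-0.65,-0.25,-0.12,0,0],[0,-0.6,-0.26,-0.2,0,0],[0,-0.55,-0.26,-0.3,0,0],[0,-0.55,-0.26,-0.4,0,0],[0,-0.55,-0.26,-0.44,0,0]]'
python3 - <<'E'
from h import *
def tcp(gp,al):
    a=np.radians(al);return np.array(gp)+.0187*np.array([0,np.sin(a),-np.cos(a)])
print(env.get_obs()["qpos"].round(1))
print(togo(tcp((.516,.14,.12),-20),(180-20,0,0)))
for n,b in(("scene",(230,70,130,150)),("top",(180,130,130,130))):
    c=cam(n);crop(c,f"pics/{n}5.png",*b,4)
E
```

```text
time_s: 12.65
tool_pos: [0.5149, 0.1721, 0.1501]
tool_rot: [-147.9, -0.1, 0.7]
force: [-0.1, -0.2, -3.7]
grip_width: 0.0422
[ 32.6  11.1 -35.7 109.6 -29.   63.2  11.9]
[ 0.005  0.579  0.199 -0.579 -0.001  0.008]
```

View pics/scene5.png

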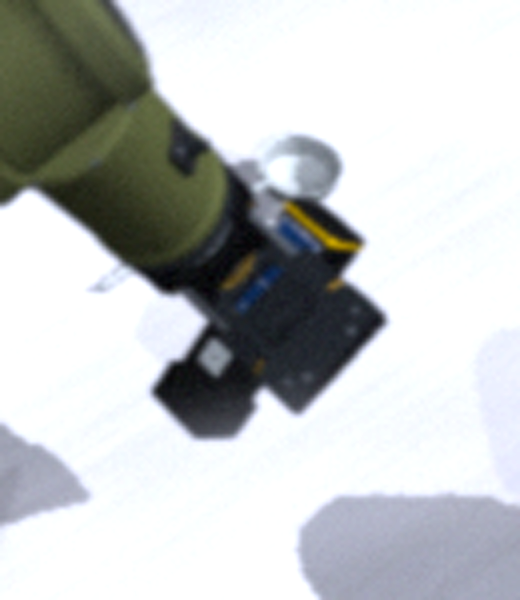

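View pics/top5.png

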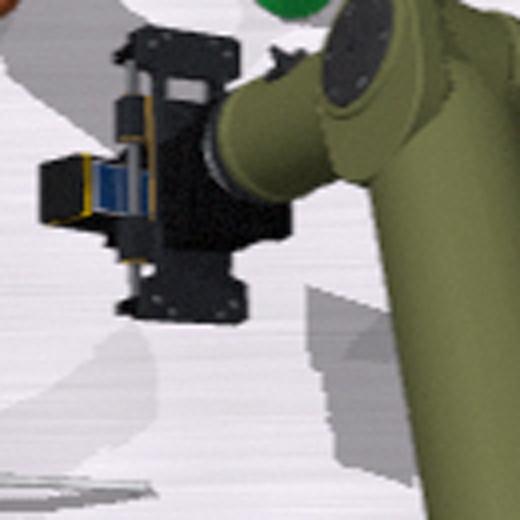

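The torch is held and tilting, with the panel turning upward. I'll continue the turn.

```bash
python3 -m pendant '[[0,0.05,0,-0.08,0,0],[0,0.1,0.05,-0.16,0,0],[0,0.2,0.1,-0.24,0,0],[0,0.3,0.15,-0.32,0,0],[0,0.4,0.2,-0.4,0,0],[0,0.5,0.2,-0.49,0,0],[0,0.58,0.2,-0.58,0,0],[0,0.58,0.2,-0.58,0,0]]'
python3 - <<'E'
from h import *
def tcp(gp,al):
    a=np.radians(al);return np.array(gp)+.0187*np.array([0,np.sin(a),-np.cos(a)])
print(env.get_obs()["qpos"].round(1))
print(togo(tcp((.516,.14,.032),-20),(180-20,0,0)))
for n,b in(("scene",(230,70,130,150)),("top",(180,130,130,130))):
    c=cam(n);crop(c,f"pics/{n}6.png",*b,4)
E
```

```text
time_s: 13.75
tool_pos: [0.5133, 0.1345, 0.0981]
tool_rot: [160.3, 0.4, 0.7]
force: [-0.3, -0.6, -4.6]
grip_width: 0.0417
[  0.2  19.6 -34.6 102.5  28.1  75.1 -43.9]
[ 0.033 -0.273  0.791 -0.004  0.002  0.009]
```

View pics/scene6.png

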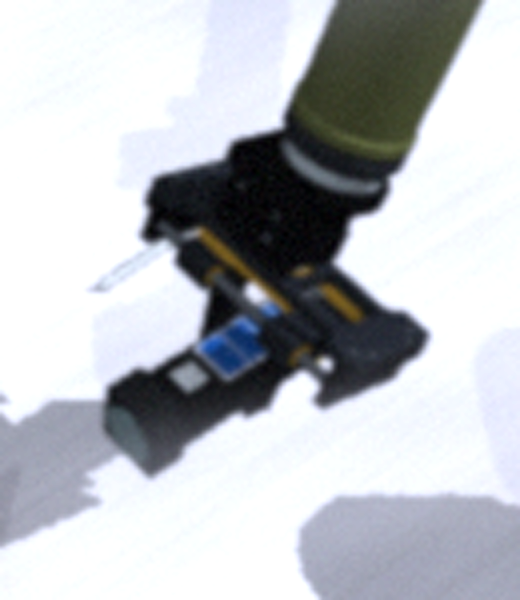

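View pics/top6.png

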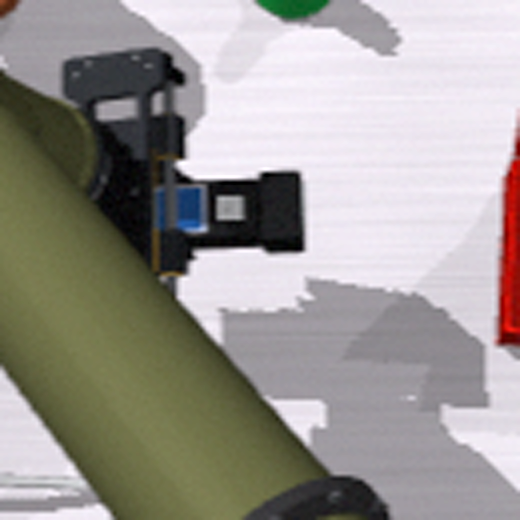

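The torch is lying level with the panel up: the panel is at (180,210) in the top crop and the head faces right. Lowering now.

```bash
python3 -m pendant '[[0,-0.06,0.2,0,0,0],[0,-0.13,0.4,0,0,0],[0,-0.2,0.6,0,0,0],[0,-0.25,0.72,0,0,0],[0,-0.27,0.78,0,0,0],[0,-0.27,0.79,0,0,0],[0,-0.27,0.79,0,0,0],[0,-0.27,0.79,0,0,0]]'
python3 - <<'E'
from h import *
o=env.get_obs();R=Ro.from_euler("xyz",o["tool_rot"],degrees=True)
print("gp",o["tool_pos"]-.0187*R.apply([0,0,1]))
print(togo(o["tool_pos"]-[0,0,.01],o["tool_rot"]))
c=cam("scene");crop(c,"pics/scene7.png",230,70,130,150,4)
E
```

```text
time_s: 14.85
tool_pos: [0.5164, 0.1311, 0.0184]
tool_rot: [160.2, -0.1, 0.4]
force: [0.4, 0.2, -2.9]
grip_width: 0.0415
gp [0.51630153 0.13740934 0.03599611]
[-0.    -0.034  0.094  0.     0.     0.   ]
```

View pics/scene7.png

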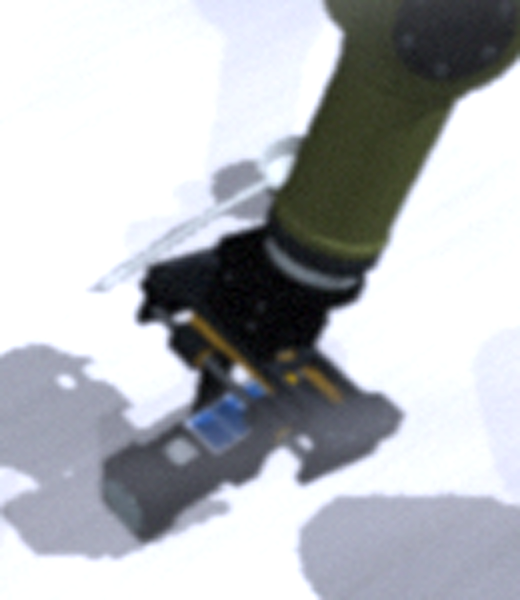

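Nearly down and level. I'll lower it slowly.

```bash
python3 -m pendant '[[0,-0.01,0.02,0,0,0],[0,-0.015,0.04,0,0,0],[0,-0.02,0.06,0,0,0],[0,-0.03,0.08,0,0,0],[0,-0.03,0.09,0,0,0],[0,-0.035,0.1,0,0,0],[0,-0.035,0.105,0,0,0],[0,-0.035,0.105,0,0,0]]'
```

```text
time_s: 15.9
tool_pos: [0.5159, 0.1306, 0.0067]
tool_rot: [160.2, 0.0, 0.4]
force: [-0.6, 0.3, -2.9]
grip_width: 0.0416
```

```bash
python3 -m pendant '[[0,0,0.007,0,0,0],[0,-0.003,0.014,0,0,0],[0,-0.005,0.02,0,0,0],[0,-0.005,0.02,0,0,0],[0,-0.005,0.02,0,0,0],[0,-0.005,0.02,0,0,0],[0,-0.005,0.02,0,0,0],[0,-0.005,0.02,0,0,0]]'
python3 - <<'E'
from h import *
o=env.get_obs();R=Ro.from_euler("xyz",o["tool_rot"],degrees=True)
print("gp",o["tool_pos"]-.0187*R.apply([0,0,1]),o["force"])
E
```

```text
time_s: 16.9
tool_pos: [0.5159, 0.1303, 0.0047]
tool_rot: [160.2, -0.0, 0.4]
force: [-0.5, -0.4, -1.1]
grip_width: 0.0416
gp [0.51585522 0.13668102 0.02232684] [-0.47505118 -0.39732928 -1.08332964]
```

```bash
python3 -m pendant '[[0,0,0,0,0,0],[0,0,0,0,0,0],[0,0,0,0,0,0],[0,0,0,0,0,0],[0,0,0,0,0,0],[0,0,0,0,0,0],[0,0,0,0,0,0],[0,0,0,0,0,0]]' 70
python3 - <<'E'
from h import *
for n,b in(("scene",(230,70,130,150)),("top",(180,130,130,130))):
    c=cam(n);crop(c,f"pics/{n}8.png",*b,4)
# retreat straight up 55mm
o=env.get_obs();print(o["force"],o["grip_width"]); print(togo(o["tool_pos"]+[0,0,.06],o["tool_rot"]))
E
```

```text
time_s: 17.9
tool_pos: [0.5159, 0.1304, 0.0047]
tool_rot: [160.2, 0.0, 0.4]
force: [-0.3, -0.7, -0.4]
grip_width: 0.0699
[ 0.13862568 -0.36050286 -0.09805256] 0.0702075389676581
[-0.     0.203 -0.564  0.     0.     0.   ]
```

View pics/scene8.png

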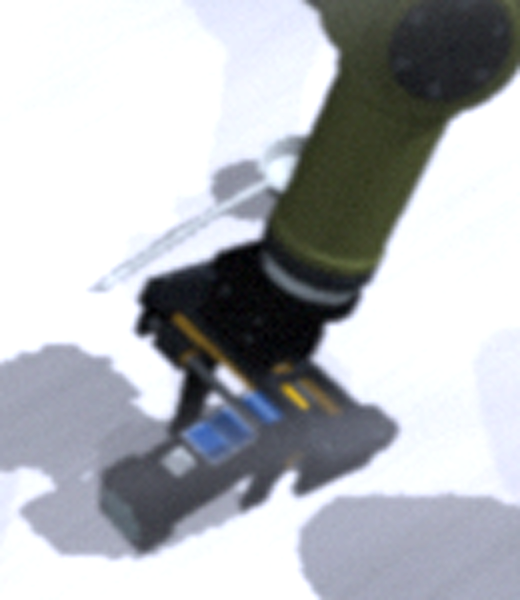

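View pics/top8.png

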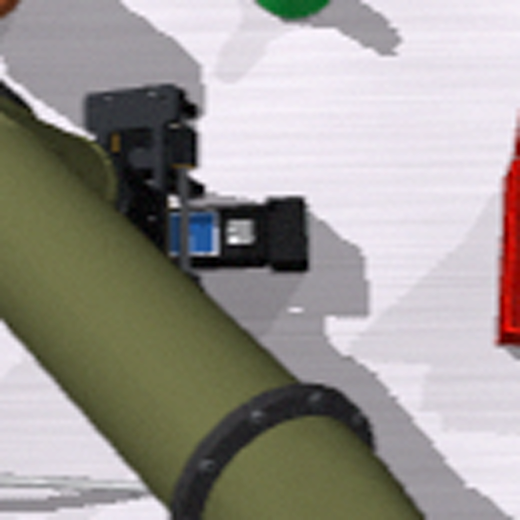

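Released, and the torch is lying panel-up: head at (290,235) in the top crop, panel at (195,235). I'll lift away, straighten the tool and re-measure.

```bash
python3 -m pendant '[[0,0.05,-0.15,0,0,0],[0,0.1,-0.3,0,0,0],[0,0.2,-0.55,0,0,0],[0,0.2,-0.7,0.05,0,0],[0,0.2,-0.7,0.1,0,0],[0,0.2,-0.7,0.15,0,0],[0,0.2,-0.7,0.22,0,0],[0,0.2,-0.7,0.22,0,0]]'
python3 - <<'E'
from h import *
t=cam("top");s=cam("scene")
crop(s,"pics/s9.png",230,110,110,110,6);crop(t,"pics/t9.png",190,140,110,100,6)
o=env.get_obs();print(o["qpos"].round(1),togo((.516,.12,.0193),(180,0,0)))
E
```

```text
time_s: 19.0
tool_pos: [0.5168, 0.1323, 0.0786]
tool_rot: [179.9, -0.1, 0.1]
force: [0.3, -0.3, 0.2]
grip_width: 0.07
[ 15.6  14.6 -37.1 108.2  10.2  60.4 -25.3] [-0.003  0.153  0.589  0.001 -0.001  0.005]
```

View pics/s9.png

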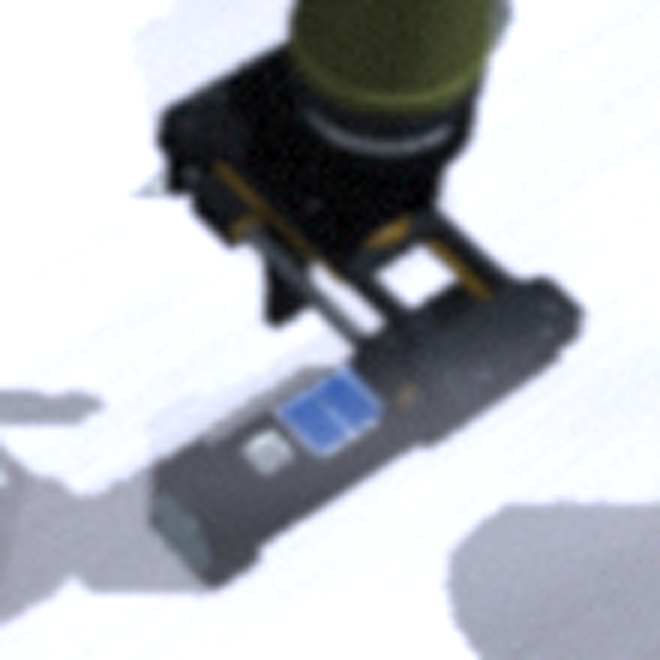

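View pics/t9.png

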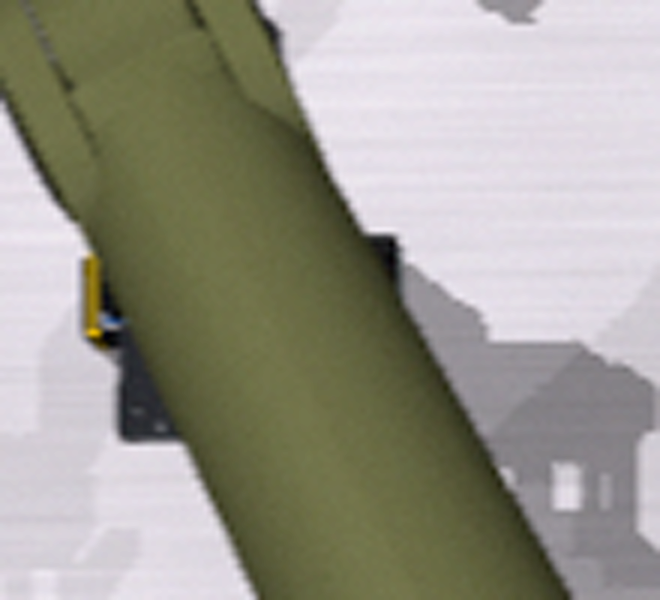

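The head (215,588 in the scene crop) and the yellow tail edge (x ≈ 84 in the top crop) are visible, so I can compute the ends.

Run:
```python
from h import *
t=cam("top");s=cam("scene")
f=lambda c,a,b,x0,y0,z:ray(c,x0+(a+.5)/6-.5,y0+(b+.5)/6-.5,z).round(4)
print("lens bot",f(s,213,588,230,110,0),f(s,152,515,230,110,.0),"lens top",f(s,152,468,230,110,.05))
print("tail top",f(t,83,256,190,140,.042),f(t,83,340,190,140,.042))
print("lens top far",f(t,398,236,190,140,.05))
```

```text
lens bot [0.5377 0.0476 0.    ] [0.4883 0.0492 0.    ] lens top [0.4923 0.0457 0.05  ]
tail top [0.535  0.2016 0.042 ] [0.4923 0.2015 0.042 ]
lens top far [0.5403 0.0437 0.05  ]
```

```bash
python3 -m pendant '[[0,0.05,0.1,0,0,0],[-0.01,0.1,0.2,0,0,0],[-0.01,0.1,0.3,0,0,0],[-0.01,0.1,0.4,0,0,0],[-0.01,0.1,0.5,0,0,0],[-0.01,0.1,0.59,0,0,0],[-0.01,0.1,0.59,0,0,0],[-0.01,0.1,0.59,0,0,0]]'
python3 -m pendant '[[0,0,0,0,0,0],[0,0,0,0,0,0],[0,0,0,0,0,0],[0,0,0,0,0,0],[0,0,0,0,0,0],[0,0,0,0,0,0],[0,0,0,0,0,0],[0,0,0,0,0,0]]' 30 30
python3 - <<'E'
from h import *
print(togo((.516,.1,.119),(180,0,0)))
E
```

```text
time_s: 20.2
tool_pos: [0.5152, 0.1254, 0.0185]
tool_rot: [-180.0, -0.0, 0.4]
force: [0.2, -0.3, 0.0]
grip_width: 0.07
time_s: 21.2
tool_pos: [0.5152, 0.1253, 0.0185]
tool_rot: [180.0, -0.0, 0.4]
force: [0.8, -0.5, 1.4]
grip_width: 0.0418
[ 0.006  0.253 -1.005  0.    -0.     0.005]
```

```bash
python3 -m pendant '[[0,0,-0.2,0,0,0],[0,0,-0.5,0,0,0],[0,0.2,-0.8,0,0,0],[-0.1,0.5,-1,0,0,0],[-0.15,0.8,-1,0,0,0.02],[-0.2,1,-1,0,0,0.05],[-0.2,1,-1,0,0,0.05],[-0.2,1,-1,0,0,0.05]]'
python3 - <<'E'
from h import *
print(togo((.4765,-.194,.14),(180,0,-4.6)),env.get_obs()["qpos"].round(1))
c=cam("scene");crop(c,"pics/s10.png",130,100,200,150,4)
E
```

```text
time_s: 22.2
tool_pos: [0.4956, 0.0265, 0.1182]
tool_rot: [-179.9, 0.0, -4.0]
force: [0.1, 0.9, -3.9]
grip_width: 0.0417
[-3.700e-02  2.213e+00 -2.200e-01 -1.000e-03  0.000e+00  7.000e-03] [ 26.1   6.4 -33.8 111.    3.9  63.8 -13.2]
```

View pics/s10.png

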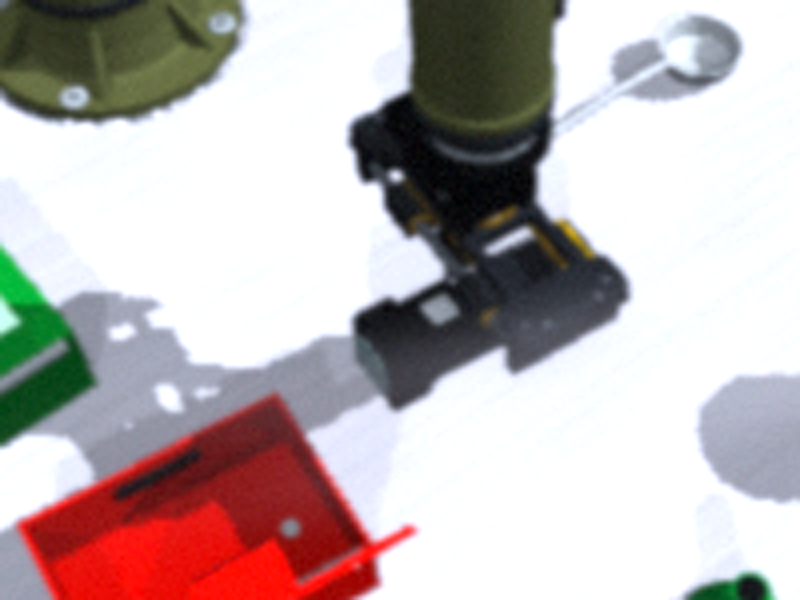

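The torch is held level and the tub is still clear. Moving on over the tub.

```bash
python3 -m pendant '[[0,0.2,-0.1,0,0,0],[0,0.5,-0.2,0,0,0],[-0.02,0.8,-0.22,0,0,0],[-0.02,1,-0.22,0,0,0.007],[-0.02,1,-0.22,0,0,0.007],[-0.02,1,-0.22,0,0,0.007],[-0.02,1,-0.22,0,0,0.007],[-0.02,1,-0.22,0,0,0.007]]'
python3 -m pendant '[[0,0.2,0,0,0,0],[0,0.5,0,0,0,0],[-0.02,0.8,0,0,0,0],[-0.02,1,0,0,0,0],[-0.02,1,0,0,0,0],[-0.02,1,0,0,0,0],[-0.02,1,0,0,0,0],[-0.02,1,0,0,0,0]]'
python3 - <<'E'
from h import *
print(togo((.4765,-.194,.10),(180,0,-4.6)),env.get_obs()["qpos"].round(1))
c=cam("top");crop(c,"pics/t11.png",270,110,140,140,4)
c=cam("scene");crop(c,"pics/s11.png",100,130,200,150,4)
E
```

```text
time_s: 23.25
tool_pos: [0.4867, -0.0736, 0.1403]
tool_rot: [-180.0, 0.0, -4.6]
force: [0.2, 0.1, -2.7]
grip_width: 0.042
time_s: 24.25
tool_pos: [0.4767, -0.1731, 0.1404]
tool_rot: [-180.0, -0.0, -4.6]
force: [-0.3, 0.5, -3.3]
grip_width: 0.0419
[ 0.015  0.208  0.404 -0.    -0.    -0.   ] [ 39.3   5.6 -23.5 108.5   2.4  66.4  10.4]
```

View pics/t11.png

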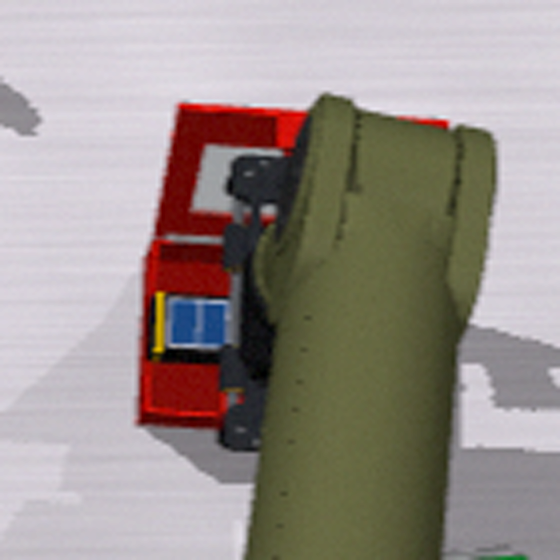

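View pics/s11.png

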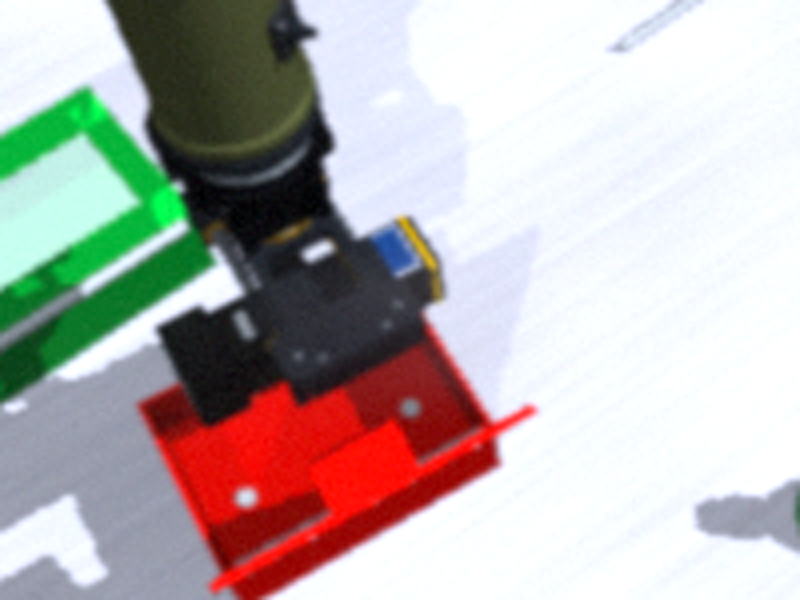

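The torch hangs over the tub, aligned with it. Moving to centre and lowering partway.

```bash
python3 -m pendant '[[0,0.1,0,0,0,0],[0.015,0.2,0,0,0,0],[0.015,0.2,0.1,0,0,0],[0.015,0.2,0.25,0,0,0],[0.015,0.2,0.4,0,0,0],[0.015,0.2,0.5,0,0,0],[0.015,0.2,0.6,0,0,0],[0.015,0.2,0.6,0,0,0]]'
python3 - <<'E'
from h import *
print(togo((.4765,-.193,.0235),(180,0,-4.6)),env.get_obs()["force"])
c=cam("top");crop(c,"pics/t12.png",270,110,140,140,4)
c=cam("scene");crop(c,"pics/s12.png",100,160,160,130,5)
E
```

```text
time_s: 25.35
tool_pos: [0.4757, -0.1937, 0.0794]
tool_rot: [-180.0, 0.1, -4.7]
force: [0.2, -0.3, -4.6]
grip_width: 0.0416
[ 0.008 -0.007  0.559 -0.     0.001 -0.001] [ 0.20640847 -0.26360809 -4.60319124]
```

View pics/t12.png

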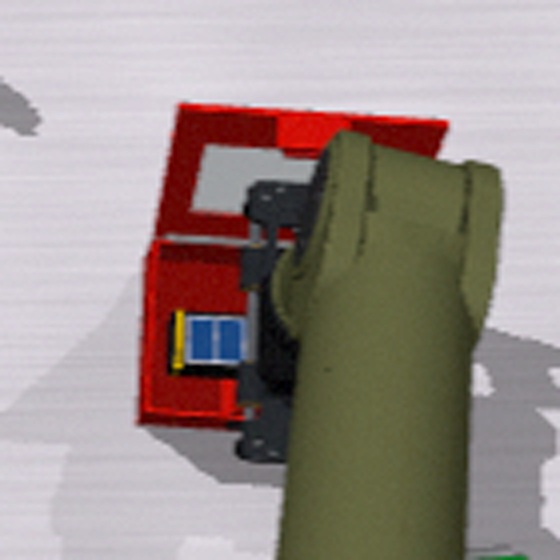

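View pics/s12.png

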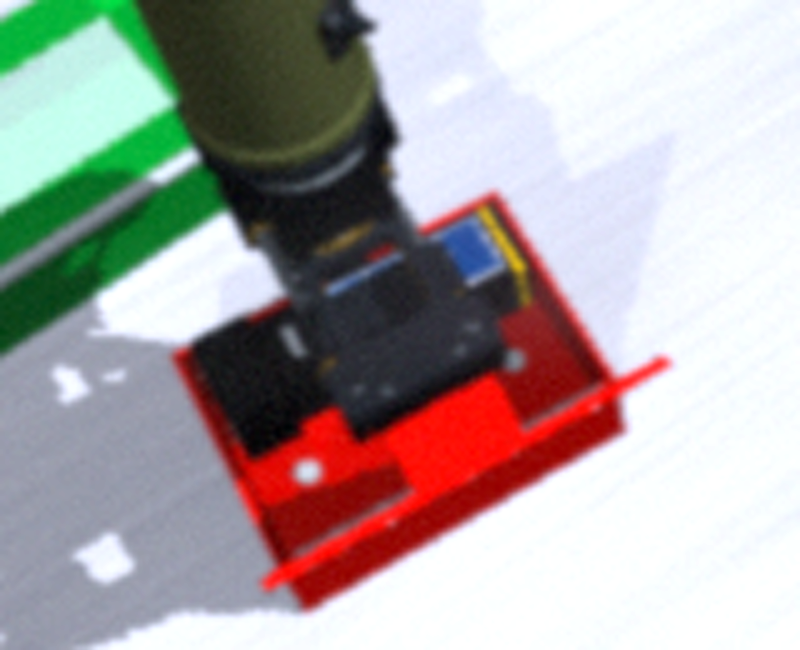

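The torch is at rim height and inside the tub outline at both ends. Lowering.

```bash
python3 -m pendant '[[0,0,0.05,0,0,0],[0.005,0,0.1,0,0,0],[0.005,0,0.15,0,0,0],[0.005,0,0.2,0,0,0],[0.005,0,0.25,0,0,0],[0.005,0,0.3,0,0,0],[0.005,0,0.35,0,0,0],[0.005,0,0.35,0,0,0]]'
python3 - <<'E'
from h import *
print(togo((.4765,-.193,.0225),(180,0,-4.6)),env.get_obs()["wrist_torque"])
c=cam("top");crop(c,"pics/t13.png",270,110,140,140,4)
c=cam("scene");crop(c,"pics/s13.png",100,160,160,130,5)
E
```

```text
time_s: 26.45
tool_pos: [0.4764, -0.194, 0.0448]
tool_rot: [-180.0, 0.1, -4.7]
force: [0.3, -0.3, -3.6]
grip_width: 0.0417
[ 0.    -0.009  0.223 -0.     0.001 -0.001] [ 0.00112932 -0.0270498  -0.01035632]
```

View pics/s13.png

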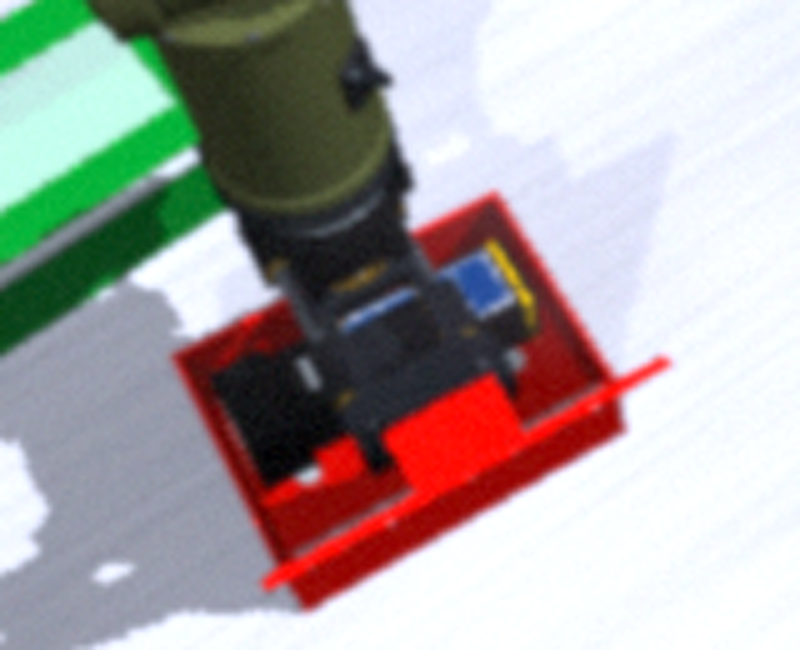

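View pics/t13.png

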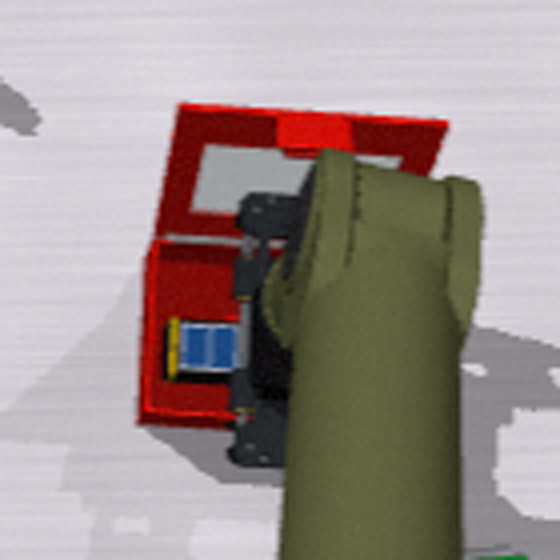

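Going in without contact. I'll take the last 22 mm slowly.

```bash
python3 -m pendant '[[0,0,0.03,0,0,0],[0,0,0.06,0,0,0],[0,0,0.09,0,0,0],[0,0,0.12,0,0,0],[0,0,0.15,0,0,0],[0,0,0.18,0,0,0],[0,0,0.2,0,0,0],[0,0,0.2,0,0,0]]'
python3 -m pendant '[[0,0,0.005,0,0,0],[0,0,0.01,0,0,0],[0,0,0.015,0,0,0],[0,0,0.02,0,0,0],[0,0,0.025,0,0,0],[0,0,0.025,0,0,0],[0,0,0.025,0,0,0],[0,0,0.025,0,0,0]]'
```

```text
time_s: 27.55
tool_pos: [0.4767, -0.1941, 0.0251]
tool_rot: [-180.0, 0.0, -4.7]
force: [-0.4, 1.0, -3.8]
grip_width: 0.0416
time_s: 28.55
tool_pos: [0.4768, -0.1941, 0.0228]
tool_rot: [180.0, -0.0, -4.7]
force: [0.1, -0.2, -3.9]
grip_width: 0.0415
```

```bash
python3 -m pendant '[[0,0,0.005,0,0,0],[0,0,0.01,0,0,0],[0,0,0.015,0,0,0],[0,0,0.02,0,0,0],[0,0,0.02,0,0,0],[0,0,0.02,0,0,0],[0,0,0.02,0,0,0],[0,0,0.02,0,0,0]]'
python3 - <<'E'
from h import *
print(env.get_obs()["force"],env.get_obs()["wrist_torque"])
c=cam("top");crop(c,"pics/t14.png",270,110,140,140,4)
c=cam("scene");crop(c,"pics/s14.png",100,160,160,130,5)
E
```

```text
time_s: 29.55
tool_pos: [0.4769, -0.1941, 0.0224]
tool_rot: [180.0, 0.0, -4.7]
force: [-5.3, 1.1, 10.0]
grip_width: 0.0418
[-5.34005865  1.09821019 10.00339815] [ 0.43331397  1.05322848 -0.02528452]
```

View pics/s14.png

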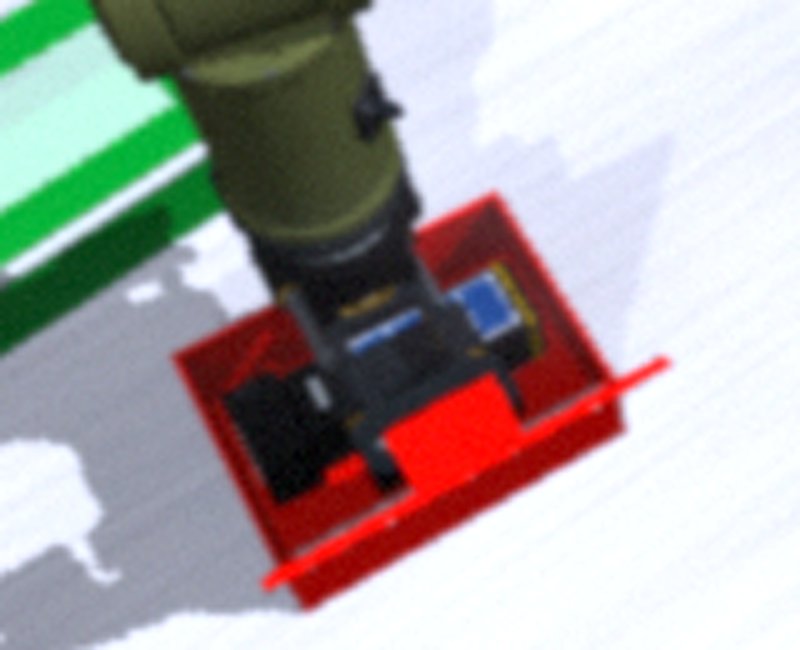

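The torch is on the floor (+10 N). I'll ease off 1 mm and open to 54 mm, which keeps the fingers off the front wall.

```bash
python3 -m pendant '[[0,0,-0.004,0,0,0],[0,0,-0.008,0,0,0],[0,0,-0.012,0,0,0],[0,0,-0.012,0,0,0],[0,0,-0.012,0,0,0],[0,0,-0.012,0,0,0],[0,0,-0.012,0,0,0],[0,0,-0.012,0,0,0]]'
python3 -m pendant '[[0,0,0,0,0,0],[0,0,0,0,0,0],[0,0,0,0,0,0],[0,0,0,0,0,0],[0,0,0,0,0,0],[0,0,0,0,0,0],[0,0,0,0,0,0],[0,0,0,0,0,0]]' 54
```

```text
time_s: 30.65
tool_pos: [0.4769, -0.1941, 0.0224]
tool_rot: [180.0, 0.0, -4.7]
force: [-3.4, 1.1, 5.9]
grip_width: 0.0417
time_s: 31.65
tool_pos: [0.4768, -0.1941, 0.022]
tool_rot: [180.0, 0.0, -4.7]
force: [-0.9, 0.5, -0.5]
grip_width: 0.0537
```

```bash
python3 -m pendant '[[0,0,-0.05,0,0,0],[0,0,-0.15,0,0,0],[0,0,-0.3,0,0,0],[0,0,-0.5,0,0,0],[0,0,-0.8,0,0,0],[0,0,-1,0,0,0],[0,0,-1,0,0,0],[0,0,-1,0,0,0]]'
python3 -m pendant '[[0,0.2,-0.3,0,0,0],[0,0.4,-0.6,0,0,0],[0,0.7,-0.8,0,0,0],[0,1,-1,0,0,0],[0,1,-1,0,0,0],[0,1,-1,0,0,0],[0,1,-1,0,0,0],[0,1,-1,0,0,0]]' 0
python3 - <<'E'
from h import *
c=cam("top");cv2.imwrite("pics/t15.png",c["frame"][:,:,::-1])
c=cam("scene");crop(c,"pics/s15.png",100,160,160,130,5)
E
```

```text
time_s: 32.65
tool_pos: [0.4764, -0.194, 0.1217]
tool_rot: [180.0, 0.0, -4.7]
force: [0.3, 0.4, 0.0]
grip_width: 0.0539
time_s: 33.65
tool_pos: [0.4686, -0.2927, 0.2214]
tool_rot: [-180.0, 0.1, -4.6]
force: [-0.0, 0.2, 0.2]
grip_width: 0.0002
```

View pics/s15.png

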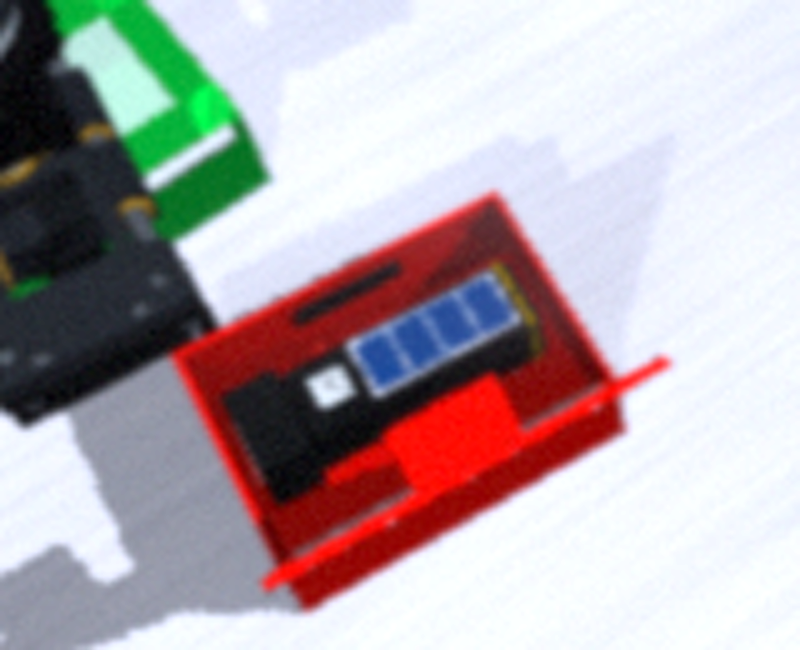

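View pics/t15.png

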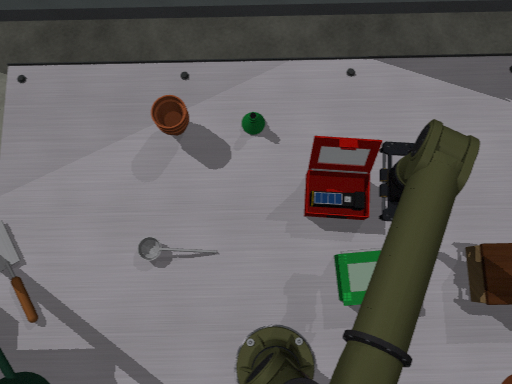

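The torch lies flat in the tub, panel up, and released; the bystanders haven't moved. Now the lid: go up and over to behind it with the fingers shut.

Run:
```python
from h import *
o=env.get_obs();R=Ro.from_euler("xyz",o["tool_rot"],degrees=True)
H=np.array([.5563,-.2003,.064]);ux=np.array([.9968,-.0802,0])
P=lambda X,Z:H+X*ux+[0,0,Z]
for X,Z in((.11,.23),(.11,.09),(-.125,.006)):print(P(X,Z),togo(P(X,Z),(180,0,-4.6)))
t=cam("top")
# lid angle from front edge mid in top view (row~137, col~346)
for v in (136,137,138,139):
  best=min(np.linspace(1.5,2.1,601),key=lambda th:abs(proj(t,P(-.144*np.cos(th),.144*np.sin(th)))[1]-v));print(v,best,proj(t,P(-.144*np.cos(best),.144*np.sin(best))))
```

```text
[ 0.665948 -0.209122  0.294   ] [ 1.898 -0.997 -0.723 -0.     0.    -0.   ]
[ 0.665948 -0.209122  0.154   ] [ 1.899 -0.997  0.677 -0.     0.    -0.   ]
[ 0.4317   -0.190275  0.07    ] [-0.451 -0.995  1.518 -0.     0.    -0.   ]
136 2.064 [346.75975032 136.01370139]
137 2.0380000000000003 [346.85386839 136.99360052]
138 2.012 [346.94180024 138.00234113]
139 1.987 [347.02041315 138.99881516]
```

```bash
python3 -m pendant '[[0,0,-0.3,0,0,0],[0,0,-0.72,0,0,0],[0.3,-0.2,-0.72,0,0,0],[0.6,-0.4,-0.72,0,0,0],[0.95,-0.5,-0.72,0,0,0],[0.95,-0.5,-0.72,0,0,0],[0.95,-0.5,-0.72,0,0,0],[0.95,-0.5,-0.72,0,0,0]]'
python3 -m pendant '[[0.3,-0.2,0,0,0,0],[0.6,-0.4,0,0,0,0],[0.95,-0.5,0,0,0,0],[0.95,-0.5,0.1,0,0,0],[0.95,-0.5,0.3,0,0,0],[0.95,-0.5,0.6,0,0,0],[0.95,-0.5,0.9,0,0,0],[0.95,-0.5,0.9,0,0,0]]'
python3 - <<'E'
from h import *
t=cam("top");crop(t,"pics/t16.png",270,80,140,150,4)
c=cam("scene");crop(c,"pics/s16.png",100,150,160,130,5)
H=np.array([.5563,-.2003,.064]);ux=np.array([.9968,-.0802,0])
P=lambda X,Z:H+X*ux+[0,0,Z]
for X,Z in((.11,.09),(.02,.09),(-.06,.09),(-.125,.006)):print(P(X,Z),togo(P(X,Z),(180,0,-4.6)))
E
```

```text
time_s: 34.8
tool_pos: [0.5664, -0.2527, 0.2943]
tool_rot: [179.9, 0.0, -4.8]
force: [-0.1, -0.8, -0.1]
grip_width: 0.0001
time_s: 35.8
tool_pos: [0.663, -0.2109, 0.2012]
tool_rot: [180.0, 0.3, -4.8]
force: [0.1, -0.4, -0.3]
grip_width: 0.0003
[ 0.665948 -0.209122  0.154   ] [ 0.002 -0.016  0.511  0.001 -0.    -0.002]
[ 0.576236 -0.201904  0.154   ] [-0.898 -0.014  0.511  0.001 -0.    -0.002]
[ 0.496492 -0.195488  0.154   ] [-1.698e+00 -1.100e-02  5.100e-01  1.000e-03 -0.000e+00 -2.000e-03]
[ 0.4317   -0.190275  0.07    ] [-2.349e+00 -1.000e-02  1.350e+00  1.000e-03 -0.000e+00 -2.000e-03]
```

View pics/t16.png

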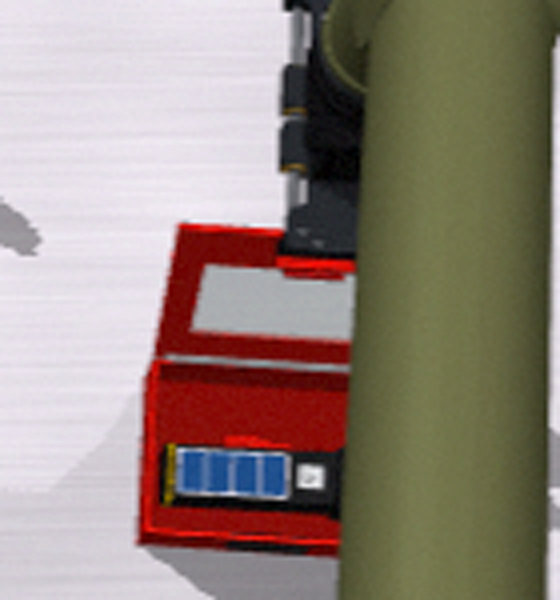

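View pics/s16.png

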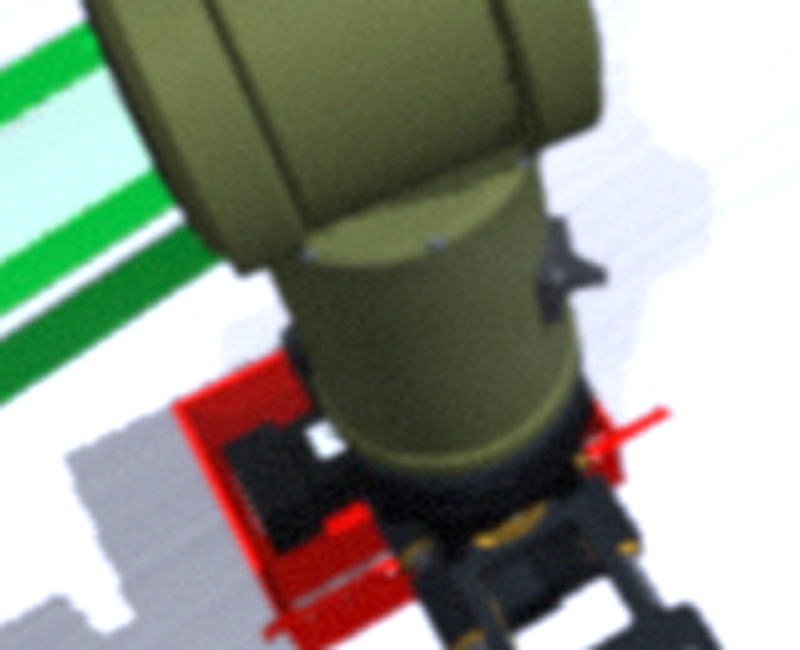

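The gripper is behind the lid, which is still open with the torch undisturbed. Down 46 mm, then push toward the robot.

```bash
python3 -m pendant '[[0,-0.01,0.15,0,0,0],[0,-0.01,0.3,0,0,0],[0,-0.01,0.46,0,0,0],[0,-0.01,0.46,0,0,0],[-0.1,-0.01,0.46,0,0,0],[-0.2,-0.01,0.46,0,0,0],[-0.3,-0.01,0.46,0,0,0],[-0.3,-0.01,0.46,0,0,0]]'
python3 -m pendant '[[-0.1,0,0,0,0,0],[-0.2,0,0,0,0,0],[-0.3,0,0,0,0,0],[-0.4,0,0,0,0,0],[-0.5,0,0,0,0,0],[-0.6,0,0,0,0,0],[-0.7,0,0,0,0,0],[-0.7,0,0,0,0,0]]'
python3 - <<'E'
from h import *
t=cam("top");crop(t,"pics/t17.png",270,80,140,150,4)
c=cam("scene");crop(c,"pics/s17.png",100,150,160,130,5)
H=np.array([.5563,-.2003,.064]);ux=np.array([.9968,-.0802,0])
P=lambda X,Z:H+X*ux+[0,0,Z]
o=env.get_obs();print("X",(o["tool_pos"]-H)@ux)
for X,Z in((-.06,.09),(-.125,.006)):print(P(X,Z),togo(P(X,Z),(180,0,-4.6)))
E
```

```text
time_s: 36.9
tool_pos: [0.6356, -0.2065, 0.1587]
tool_rot: [180.0, -0.0, -4.7]
force: [0.2, -0.8, 0.2]
grip_width: 0.0004
time_s: 37.9
tool_pos: [0.5655, -0.2006, 0.1579]
tool_rot: [180.0, 0.1, -4.7]
force: [0.0, 0.4, -0.2]
grip_width: 0.0008
X 0.010026756861150453
[ 0.496492 -0.195488  0.154   ] [-0.7    0.007  0.039  0.     0.    -0.001]
[ 0.4317   -0.190275  0.07    ] [-1.35e+00  8.00e-03  8.80e-01  0.00e+00  0.00e+00 -1.00e-03]
```

View pics/t17.png

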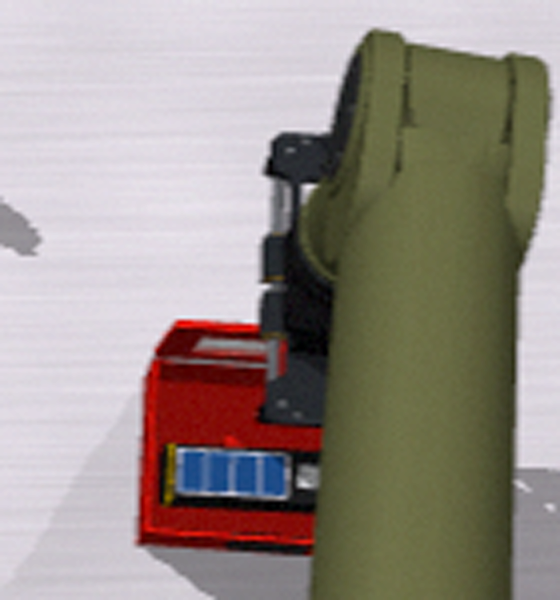

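View pics/s17.png

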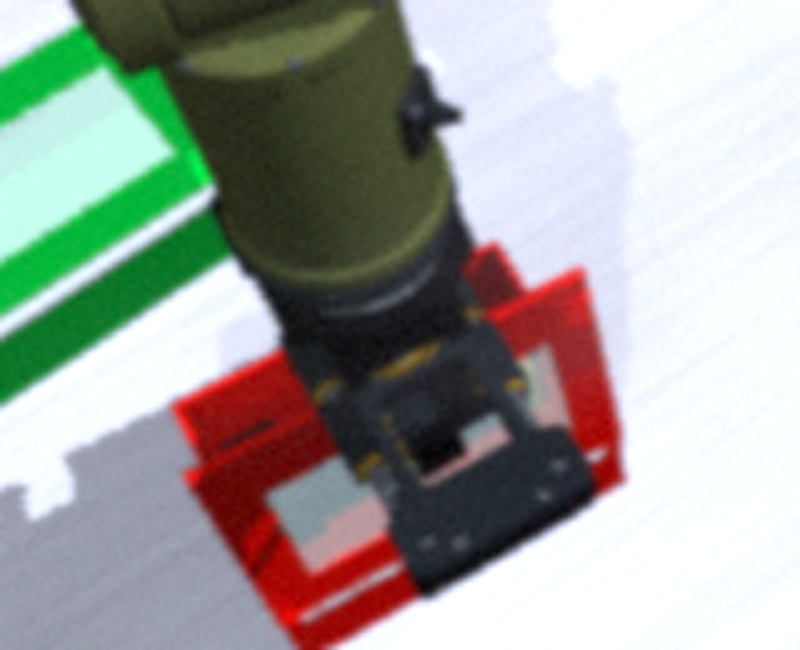

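The lid is roughly upright and moving with the fingers. Continuing over.

```bash
python3 -m pendant '[[-0.1,0,0,0,0,0],[-0.2,0,0,0,0,0],[-0.3,0,0,0,0,0],[-0.4,0,0,0,0,0],[-0.5,0,0,0,0,0],[-0.6,0,0.02,0,0,0],[-0.7,0,0.04,0,0,0],[-0.8,0.01,0.08,0,0,0]]'
python3 - <<'E'
from h import *
c=cam("scene");crop(c,"pics/s18.png",100,150,160,130,5)
H=np.array([.5563,-.2003,.064]);ux=np.array([.9968,-.0802,0])
P=lambda X,Z:H+X*ux+[0,0,Z]
o=env.get_obs();print("X",(o["tool_pos"]-H)@ux)
for X,Z in((-.105,.05),(-.12,.03),(-.125,.018),(-.125,.006)):print(P(X,Z),togo(P(X,Z),(180,0,-4.6)))
E
```

```text
time_s: 39.0
tool_pos: [0.4863, -0.1947, 0.15]
tool_rot: [180.0, -0.0, -4.7]
force: [1.7, 0.3, 0.0]
grip_width: 0.0009
X -0.07202561196527989
[ 0.451636 -0.191879  0.114   ] [-0.329 -0.003  0.352 -0.     0.002 -0.001]
[ 0.436684 -0.190676  0.094   ] [-0.478 -0.003  0.553 -0.     0.002 -0.001]
[ 0.4317   -0.190275  0.082   ] [-0.528 -0.003  0.673 -0.     0.002 -0.001]
[ 0.4317   -0.190275  0.07    ] [-0.528 -0.003  0.793 -0.     0.002 -0.001]
```

View pics/s18.png

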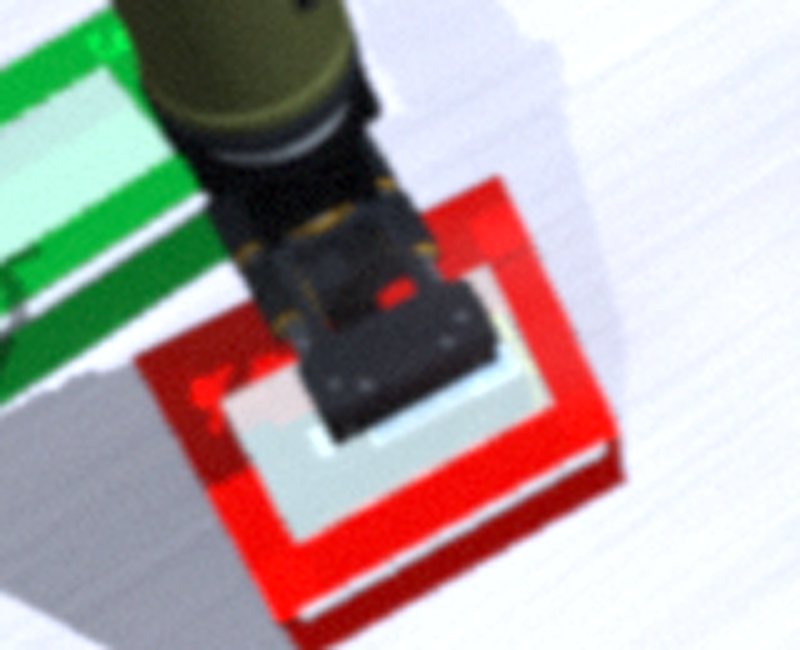

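The lid is following at about 45°. Following it down to just above the catch.

```bash
python3 -m pendant '[[-0.08,0,0.07,0,0,0],[-0.17,0,0.15,0,0,0],[-0.25,0,0.25,0,0,0],[-0.33,0,0.35,0,0,0],[-0.42,0,0.45,0,0,0],[-0.48,0,0.55,0,0,0],[-0.53,0,0.64,0,0,0],[-0.53,0,0.67,0,0,0]]'
python3 - <<'E'
from h import *
c=cam("scene");crop(c,"pics/s19.png",100,150,160,130,5)
H=np.array([.5563,-.2003,.064]);ux=np.array([.9968,-.0802,0])
o=env.get_obs();print("X",(o["tool_pos"]-H)@ux,togo(H-.125*ux+[0,0,.006],(180,0,-4.6)))
E
```

```text
time_s: 40.05
tool_pos: [0.4325, -0.1904, 0.0824]
tool_rot: [-180.0, 0.2, -4.7]
force: [-4.6, 1.4, 14.2]
grip_width: 0.0006
X -0.12408828885621467 [-0.009 -0.001  0.127 -0.     0.002 -0.001]
```

View pics/s19.png

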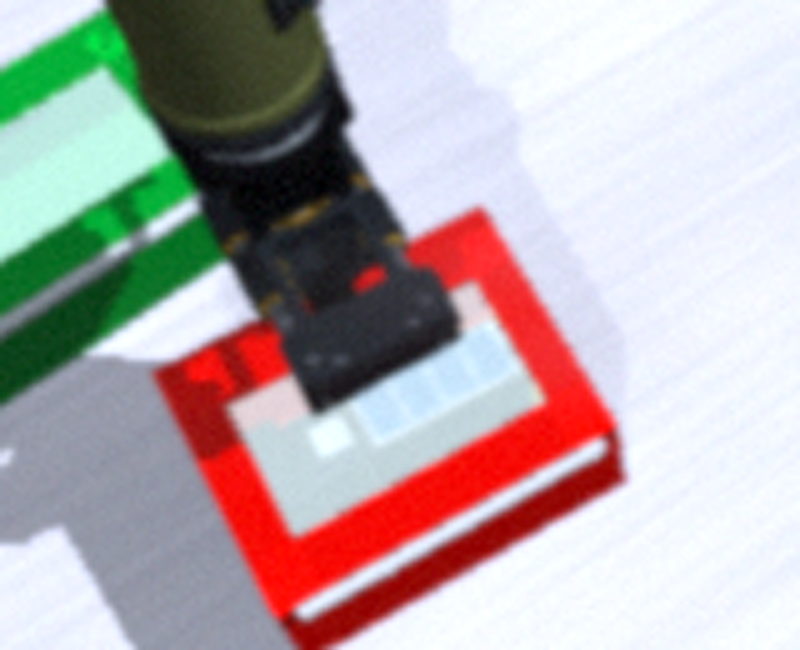

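The lid is at the catch, which pushes back with 14 N. Pressing slowly.

```bash
python3 -m pendant '[[0,0,0.02,0,0,0],[0,0,0.04,0,0,0],[0,0,0.06,0,0,0],[0,0,0.08,0,0,0],[0,0,0.1,0,0,0],[0,0,0.12,0,0,0],[0,0,0.13,0,0,0],[0,0,0.13,0,0,0]]'
python3 -m pendant '[[0,0,0.01,0,0,0],[0,0,0.02,0,0,0],[0,0,0.03,0,0,0],[0,0,0.03,0,0,0],[0,0,0.03,0,0,0],[0,0,0.03,0,0,0],[0,0,0.03,0,0,0],[0,0,0.03,0,0,0]]'
```

```text
time_s: 41.1
tool_pos: [0.4336, -0.1905, 0.0702]
tool_rot: [-180.0, 0.1, -4.7]
force: [-2.5, 1.3, 5.9]
grip_width: 0.0004
time_s: 42.1
tool_pos: [0.4337, -0.1906, 0.0698]
tool_rot: [180.0, 0.1, -4.7]
force: [-9.9, 3.2, 24.3]
grip_width: 0.0006
```

The lid is on its hard stop: z = 0.0698 against the expected 0.070, at 24 N. Lifting off to check that it holds.

```bash
python3 -m pendant '[[0,0,-0.05,0,0,0],[0,0,-0.1,0,0,0],[0,0,-0.3,0,0,0],[0,0,-0.5,0,0,0],[0,0,-0.8,0,0,0],[0,0,-1,0,0,0],[0,0,-1,0,0,0],[0,0,-1,0,0,0]]'
python3 -m pendant '[[0,0.3,-0.3,0,0,0],[0,0.6,-0.6,0,0,0],[0,1,-1,0,0,0],[0,1,-1,0,0,0],[0,1,-1,0,0,0],[0,1,-1,0,0,0],[0,1,-1,0,0,0],[0,1,-1,0,0,0]]'
python3 - <<'E'
from h import *
c=cam("scene");crop(c,"pics/s20.png",100,150,160,130,5)
t=cam("top");cv2.imwrite("pics/t20.png",t["frame"][:,:,::-1])
H=np.array([.5563,-.2003,.064]);ux=np.array([.9968,-.0802,0]);uy=np.array([.0802,.9968,0])
for th in (0,.05,.1,.3):
    for sgn in (1,-1):
        p=H+.092*sgn*uy+ux*(-.144*np.cos(th)-.006*np.sin(th)*-1*0)+np.array([0,0,.144*np.sin(th)+.006])
        u=proj(c,p);print(th,sgn,((u-[100,150])*5).round(1))
E
```

```text
time_s: 43.1
tool_pos: [0.4334, -0.1904, 0.1659]
tool_rot: [-180.0, 0.1, -4.7]
force: [-0.4, -0.2, 0.0]
grip_width: 0.0009
time_s: 44.1
tool_pos: [0.4258, -0.2896, 0.2666]
tool_rot: [-180.0, 0.0, -4.6]
force: [0.5, 0.3, 0.0]
grip_width: 0.0004
0 1 [480.  212.9]
0 -1 [155.  379.9]
0.05 1 [478.4 205.9]
0.05 -1 [151.  373.7]
0.1 1 [477.  199.4]
0.1 -1 [147.2 368. ]
0.3 1 [474.8 177.7]
0.3 -1 [134.7 350.2]
```

View pics/s20.png

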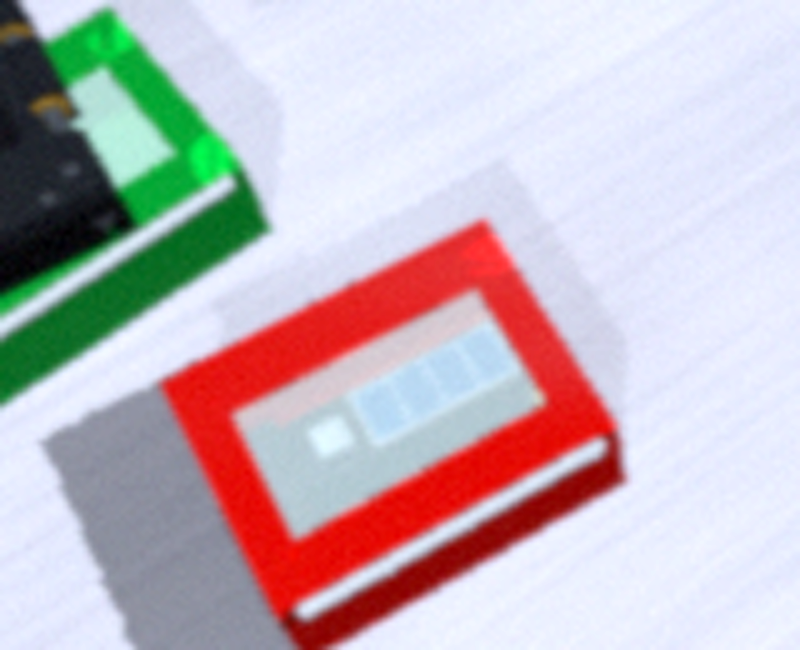

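View pics/t20.png

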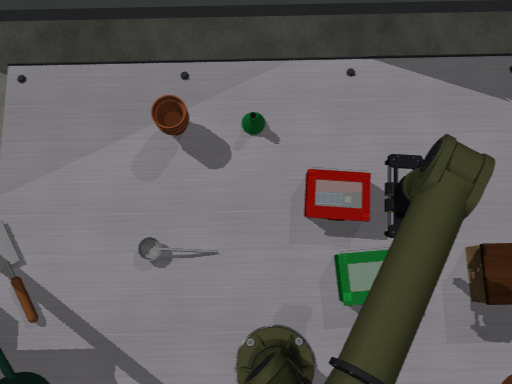

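The lid stays shut untouched. Its front corners in the scene crop are at about (485,220) and (160,384), close to and slightly below the prediction for 0 rad of (480,213) and (155,380). The torch shows panel-up through the window, and the bystanders are where they started. Handing in.

Run:
```python
from cell import env
print(env.sign_off())
```

```text
the job is handed in; nothing more can be done
None
```

I handed the job in at about 44 s of the 72 s allowed; the hand-in gave no verdict. The torch is in the red tub with its panel up, and the lid is shut on its catch.

- **Laying down:** I gripped the upright torch from the panel side, lifted and turned it, set it on the shelf panel up, and let go.
- **Into the tub:** I took it again from above across its length, lowered it to the tub floor and let go. The contact force was about 10 N. It lies roughly 14 mm towards the front wall, placed there so the gripper body would clear the lid.
- **Lid:** I pushed the lid over from behind and followed it down. It met the catch at 14 N and ended on its stop with 24 N of pressure.

**Last checks:**
- **Lid stop:** the pressing height was 69.8 mm, against 70 mm expected for a shut lid.
- **Lid held:** after I lifted off, the front corners sat within about 1–2 camera pixels of the fully shut position, with no sign of springing up.
- **Torch:** the panel shows face up through the window.
- **Bystanders:** the pots, rose and ladle look unmoved in the top view.

The gripper body lightly pushed the lid back early on, from about 1.9 to 2.0 rad, with no force showing at the wrist. None of my checks failed or disagreed.

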